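# Close a coat button in the hand die

### The job

Take the wooden-handled pusher and close the open coat button in the die: press its back squarely down, centred and level, until the back is fully home and the sprung plate has bottomed out level, and keep it there for a moment. Then stand the pusher back upright on its cork pad, and lay the finished button flat on the floor of the aluminium tray beside the two that are already there. Leave the thimble, the thread spool, the pin tin and the two finished buttons where they are.

Things in the scene. Friction and masses are not known exactly. Their poses are not given: they have to be found in the camera images.
- die: Button-closing die, fixed to the ledge: dark steel flange 110 mm across and 8 mm thick, on it a bright steel cup 78 mm across outside and 63 mm inside whose rim is 42 mm above the ledge. Origin: centre of its underside, on the ledge.
- plate_centre (a point): Centre of the upper face of the die's round aluminium ejector plate (60 mm across), on which the open button lies. Raised, this face is 43 mm above the ledge, 1 mm above the cup's rim. A low ring on it (inside 45.6 mm, outside 54 mm, 2 mm high) keeps the button centred. Its z axis is the plate's normal: upright when the plate is level. The plate rocks up to 0.15 rad on its stem in any direction when it is pushed askew (sprung, about 2 N m per rad).
- die_stem (a joint): How far the sprung plate has sunk straight down into the die, m: 0 raised, 0.008 bottomed out. The spring starts it at 3 N and takes 9 N at the bottom; it rises again when let go.
- button_back (a joint): How far the button's back has been pressed into its shell, m: 0 open (its upper face stands 12 mm above the underside of the shell), 0.0035 fully home (8.5 mm above it). It takes 11 N to move, so the plate bottoms out first, and it stays where it is pushed.
- button_centre (a point): The coat button to be closed, at the centre of its shell, 4 mm above its underside (so 47 mm above the ledge at the start); z axis upright when it lies flat. Shell: brass, 44 mm across, 8 mm high, domed underneath with upright sides from 3.5 to 8 mm height. In it stands the flat steel back, 38 mm across, with a sunk shank bar. 32 g.
- pusher_grip (a point): The pusher, at the middle of its handle. A flat-faced round steel foot 40 mm across and 12.5 mm thick, a thin neck, and a turned wood handle 30 mm across (straight between 25 mm below and 25 mm above this point, top end 36 mm above it). The flat working face is 59 mm below this point; the whole is 95 mm high, about 0.26 kg. It starts upright on the cork pad; z axis is its own axis, up.
- pad: Round cork pad where the pusher lives, 84 mm across and 5 mm thick, fixed. Origin: centre of its underside, on the ledge.
- tray: Shallow aluminium tray, fixed, outside 190 mm along its x by 120 mm along its y, walls 3 mm thick and 12 mm high, floor 3 mm thick. Origin: centre of its underside, on the ledge. Two finished buttons lie in its -x end.
- tray_free (a point): Middle of the empty part of the tray, on its floor (3 mm above the ledge), 30 mm towards +x of the tray's centre; its axes are the tray's.
- finished1: Finished button in the tray, same as the other but closed: 44 mm across, 8.5 mm high. Origin: centre of its underside.
- finished2: Second finished button in the tray, the same.
- thimble: Stainless thimble standing mouth down, 20 mm across, 24 mm high, beyond the die. Origin: centre of its underside.
- spool: Thread spool standing upright, 32 mm across, 36 mm high, beyond the die. Origin: centre of its underside.
- pin_tin: Round closed pin tin, 70 mm across, 24 mm high, between the robot and the die. Origin: centre of its underside.
Not all that is in view belongs to the job. Of the things shaped like the part that bears pusher_grip, the wooden one is meant.

How it is judged:
By the outcome, as a careful person would: the job done as asked, in the order asked, and still so for the second after the job is handed in, with the robot touching nothing.
It also fails if it takes over 54 s, if anything falls off the work surface, if the arm or the gripper's body presses on something with over 40 N, if the wrist force passes 120 N, or if a joint passes its speed limit or range.

### The arm

A 6-joint arm with a two-finger parallel gripper is mounted at the origin on the work surface. World frame = base frame: x ahead of the robot, y to its left, z up, the work surface at z = 0. Lengths are in m, angles in rad, forces in N, time in s.
With the tool pointing down it reaches from about 0.325 to 0.775 m from the base axis. Payload 9.3 kg.
Tool frame: the origin (TCP) lies midway between the tips of the shut fingers; the grasp point (between the pads) lies r.pinch_z behind it (r.pinch_z is the distance from the TCP to the grasp point, in m); z points along the fingers, y is the direction in which the jaws open and shut (so a half turn about z gives the same grasp; the last joint's range is limited). The gripper opens to 85 mm and grips with 20 to 120 N. Pads are 22 mm wide; open, the fingers measure 114 mm over their backs; the gripper's body (76 mm by 85 mm) begins 54 mm behind the grasp point. The pads swing forward as they close: fully open they stand 13 mm farther back than shut.
Start: joints at [-1.343, 0.259, 0.021, 1.334, 0, 1.418], TCP at [0.204, -0.511, 0.231] pointing down, gripper open.
Joint ranges: [-3.04, 3.04], [-0.91, 1.82], [-1.04, 1.36], [-1.92, 1.95], [-1.52, 1.45], [-3.14, 3.14]. Speed limits (rad/s): [2.22, 2.22, 2.79, 3.14, 3.14, 3.14].

### API

Orientations are given as a rotation vector (axis times angle).
In Python, from plant import status, viewer, r gives the robot as it stands.
- The arm moves only by the tool send_rows, never from a script. Its argument "series" is one flat list of numbers, 7 for each row, row after row: the shift along the world's x, y, z in cm, then the turn, a rotation vector about the world's x, y, z in degrees, then the gripper command: -1 is fully open, 1 is shut, values between are in proportion. In form: [x, y, z, wx, wy, wz, jaw, x, y, z, wx, wy, wz, jaw, ...]. A call has 1 to 20 rows; each row shifts and turns the commanded pose from where the row before left it; what a row does not reach is not made up. A row lasts 1/8 s, in which the tool goes at most 62.5 mm and 10.7 degrees, less where a joint would pass 70% of its speed; a pose out of reach is approached as far as the arm can. A call with a gripper value outside its range is refused whole. The fingers move at their own pace and stop on an object; the grip force is fixed at half the most. Time passes only in rows, so rows that do not move let the fingers close. It gives the time, the measured TCP pose, the force and the opening at its end, in the units of the state.
- status.get_state(): the state, without advancing time (a new reading comes with each control period).
- viewer.snapshot(name): name is "side" or "top"; returns (picture, depth): 420x560x3 uint8, red, green, blue; 420x560 float32, m along the optical axis (not along the pixel's ray), 0 where there is no reading.
- viewer.calibration(name): a dict with "vfov" (degrees; the focal length in pixels is half the picture's height over the tangent of half this angle, whatever the lens; pixels are square), "cx", "cy" (the principal point, pixels), "rvec" (rotation vector, rad) and "tvec" (3), from world to camera coordinates, as OpenCV has them. Camera axes: x right, y down, z forward; pixel columns grow to the right and rows downward; lengths in m; the calibration is good to about 2 mm. A picture is of the moment at which its call begins. calibration takes no time and is no camera call.
- r.job_done(): hands the job in, once; it reports no verdict.
Trained networks look in the newest picture that a camera, given by its name, has taken for a name from the list of things; names that differ only in an ending like _2 or _b are one class to them, and where a whole thing is asked for, a point or a joint stands for the part that bears it (a point fixed in the world has none). Each returns a list of dicts, best first, with "conf" (0 to 1); they miss things now and then, are a little off and sometimes report something else, mostly with a low value. They report only what shows in the picture. A call takes as long as a camera call. They do not tell look-alikes from the thing itself.
- viewer.masks_of(camera, query): "pixels" (420x560 bool, what is visible of it) and "box" ([centre column, centre row, width, height] in pixels, round what is visible of it).
- viewer.pinpoint(camera, query): "location" ([column, row] in pixels: a listed point, or the origin of a listed thing).
The state is a dict: "t": time; "joint_positions": joint angles; "dq": joint speeds; "tau": joint torques, N m; "eef_pos": TCP position; "eef_rot": TCP orientation; "wrist_force": force on the tool from outside, world axes, zero at the start; "ft_torque": the same for the moment, N m; "grip_width": opening from 0.0 (shut) to 1.0 (fully open).
Only numpy, scipy, OpenCV 4.12 (cv2) and the standard library are available. Lean on these libraries where they do the work, as an engineer would, in place of code of your own. Each camera call takes 0.05 s, during which the arm holds its last target.

## Working session

There is one attempt and no reset: what is moved stays moved. The work goes in short steps, Python scripts to look and compute and a tool call to move; the robot and the scene stay as the last step left them, time stands still between calls to the robot, and variables do not carry over. Pictures are saved under pics/ and viewed, and the job is handed in when it is done.

Besides the shell and the picture viewer there is one more tool, called after "Request:" as name(argument=value, ...) on one line, values as JSON. send_rows: Moves the arm, as the interface text tells. Its arguments: {"type":"object","properties":{"series":{"type":"array","items":{"type":"number"}}},"required":["series"]}

```bash
ls; mkdir -p pics; cat > h.py <<'E'
import numpy as np, cv2
from plant import status, viewer, r
def cal(n):
    c=viewer.calibration(n); f=210/np.tan(np.radians(c['vfov'])/2)
    K=np.array([[f,0,c['cx']],[0,f,c['cy']],[0,0,1]]); R=cv2.Rodrigues(np.array(c['rvec'],float))[0]; t=np.array(c['tvec'],float).reshape(3)
    return K,R,t
def ray(n,uv):
    K,R,t=cal(n); d=R.T@np.linalg.inv(K)@np.array([uv[0],uv[1],1.]); return -R.T@t,d
def atz(n,uv,z):
    o,d=ray(n,uv); return o+d*(z-o[2])/d[2]
def dep(n,uv,Z):
    o,d=ray(n,uv); return o+d*Z
def proj(n,p):
    K,R,t=cal(n); q=K@(R@np.array(p)+t); return q[:2]/q[2]
def tri(a,b):
    A=np.zeros((3,3));B=np.zeros(3)
    for n,uv in (a,b):
        o,d=ray(n,uv); d=d/np.linalg.norm(d); P=np.eye(3)-np.outer(d,d); A+=P;B+=P@o
    return np.linalg.solve(A,B)
def save(n,name):
    im,d=viewer.snapshot(n); cv2.imwrite(f'pics/{name}.png',im[:,:,::-1]); return im,d
E
python3 - <<'E'
from h import *
np.set_printoptions(precision=4,suppress=True)
s=status.get_state(); print(s, r.pinch_z)
for n in ('side','top'):
    im,d=save(n,n+'0'); np.save(n+'_d0.npy',d); print(n,viewer.calibration(n), (d>0).mean())
E
```

```text
pics
{'t': 0.0, 'joint_positions': array([-1.3426,  0.2592,  0.0207,  1.3337,  0.    ,  1.4182]), 'dq': array([-0.0003, -0.0011,  0.0006, -0.0014,  0.0008, -0.001 ]), 'tau': array([  0.0007, -55.5644,  34.4519,   0.0136,  -0.0001,  -0.    ]), 'eef_pos': array([ 0.2043, -0.5103,  0.2307]), 'eef_rot': array([-3.0835, -0.5943,  0.0001]), 'wrist_force': array([ 0.5449,  0.1159, -0.5186]), 'ft_torque': array([-0.0464, -0.0067, -0.0082]), 'grip_width': 1.0034968011971759} 0.0187
side {'vfov': 43.795301540184944, 'cx': 277.5408805477931, 'cy': 213.4218959088264, 'rvec': array([ 0.5266, -2.77  ,  1.066 ]), 'tvec': array([0.4971, 0.1702, 0.8904])} 0.9961777210884354
top {'vfov': 50.26768722036919, 'cx': 282.39471415212546, 'cy': 212.76805448569235, 'rvec': array([ 2.0155, -2.2062,  0.2305]), 'tvec': array([0.0579, 0.5204, 0.9287])} 0.9958801020408163
```

View pics/side0.png

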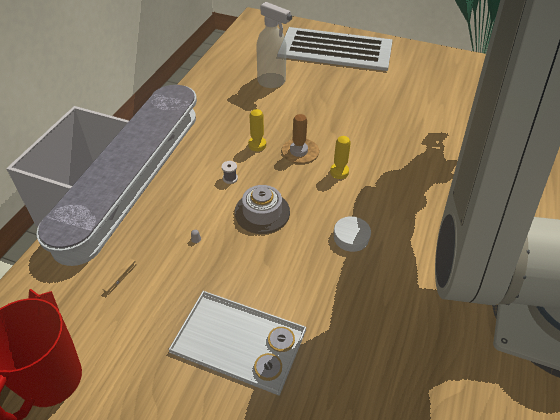

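View pics/top0.png

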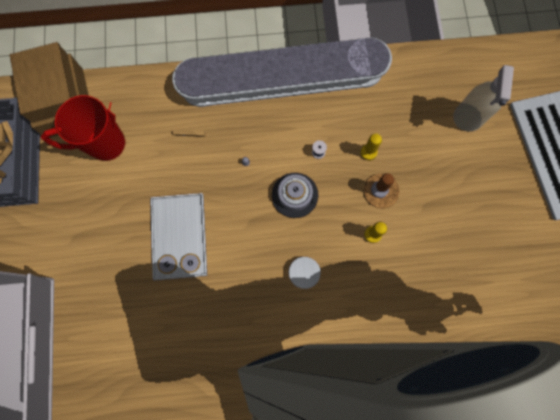

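```bash
python3 - <<'E'
from h import *
np.set_printoptions(precision=4,suppress=True)
hz=dict(die=0,plate_centre=.043,button_centre=.047,pusher_grip=.064,pad=0,tray=0,tray_free=.003,finished1=.003,thimble=0,spool=0,pin_tin=0)
D={n:np.load(n+'_d0.npy') for n in('side','top')}
for q,z in hz.items():
    L={}
    for n in ('side','top'):
        L[n]=viewer.pinpoint(n,q)
        for e in L[n]:
            u=e['location']; print(q,n,round(e['conf'],2),np.round(u,1),'atz',atz(n,u,z))
    if L['side'] and L['top']: print('   tri',tri(('side',L['side'][0]['location']),('top',L['top'][0]['location'])))
E
```

```text
die side 0.95 [261.2 214. ] atz [ 0.575 -0.016  0.   ]
die top 0.88 [293.7 192.6] atz [ 0.5811 -0.021   0.    ]
die top 0.61 [295.4 187.8] atz [ 0.5923 -0.0261  0.    ]
   tri [ 0.5801 -0.0216 -0.0066]
plate_centre top 0.62 [296.4 189.9] atz [ 0.5757 -0.0256  0.043 ]
button_centre side 0.58 [262.2 196.6] atz [ 0.5736 -0.0195  0.047 ]
button_centre top 0.77 [296.2 190.8] atz [ 0.5726 -0.0248  0.047 ]
   tri [ 0.5751 -0.025   0.0407]
pusher_grip side 0.93 [341.6 151.3] atz [ 0.4654 -0.1834  0.064 ]
pusher_grip side 0.72 [256.4 123.9] atz [ 0.6619 -0.2007  0.064 ]
pusher_grip side 0.67 [297.5 133.2] atz [ 0.5689 -0.2043  0.064 ]
pusher_grip top 0.68 [384.  182.1] atz [ 0.5703 -0.2189  0.064 ]
pusher_grip top 0.68 [374.5 143.8] atz [ 0.661  -0.2099  0.064 ]
pusher_grip top 0.63 [373.7 233.1] atz [ 0.4592 -0.1811  0.064 ]
pusher_grip top 0.46 [294.6 189.9] atz [ 0.5705 -0.0205  0.064 ]
   tri [ 0.5217 -0.2181  0.0482]
pad side 0.98 [298.7 152.7] atz [ 0.568  -0.2161 -0.    ]
pad top 0.61 [380.9 190.1] atz [ 0.5686 -0.2254  0.    ]
   tri [ 0.5716 -0.2282 -0.0112]
tray side 0.8 [241.8 343.
[... 648 characters left out ...]
  264.1] atz [0.4398 0.2784 0.003 ]
finished1 top 0.81 [190.2 262.3] atz [0.4393 0.2281 0.003 ]
   tri [0.4396 0.2778 0.0054]
thimble side 0.53 [196.9 239.5] atz [0.6635 0.0895 0.    ]
thimble top 0.52 [248.2 163.7] atz [0.6617 0.0801 0.    ]
   tri [ 0.6676  0.0811 -0.0123]
spool side 0.69 [229.5 175.7] atz [ 0.6797 -0.0922  0.    ]
spool top 0.46 [319.2 151.5] atz [ 0.6767 -0.0914  0.    ]
spool top 0.16 [191.5 262.6] atz [0.4387 0.2258 0.    ]
   tri [ 0.6778 -0.0911  0.0009]
pin_tin side 0.7 [350.6 239.4] atz [ 0.3917 -0.0189  0.    ]
pin_tin side 0.21 [263.4 195.7] atz [ 0.5902 -0.0643  0.    ]
pin_tin top 0.57 [301.8 273.4] atz [ 0.3919 -0.0213  0.    ]
   tri [ 0.3921 -0.0214 -0.003 ]
```

```bash
python3 - <<'E'
from h import *
a=cv2.imread('pics/side0.png');b=cv2.imread('pics/top0.png')
def c(im,x,y,w=100,h=75,s=4): return cv2.resize(im[y:y+h,x:x+w],None,fx=s,fy=s,interpolation=cv2.INTER_CUBIC)
o=np.vstack([np.hstack([c(a,215,170),c(a,250,100)]),np.hstack([c(b,245,155),c(b,335,155)])])
cv2.imwrite('pics/z0.png',o)
E
```

```text
(no output)
```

View pics/z0.png

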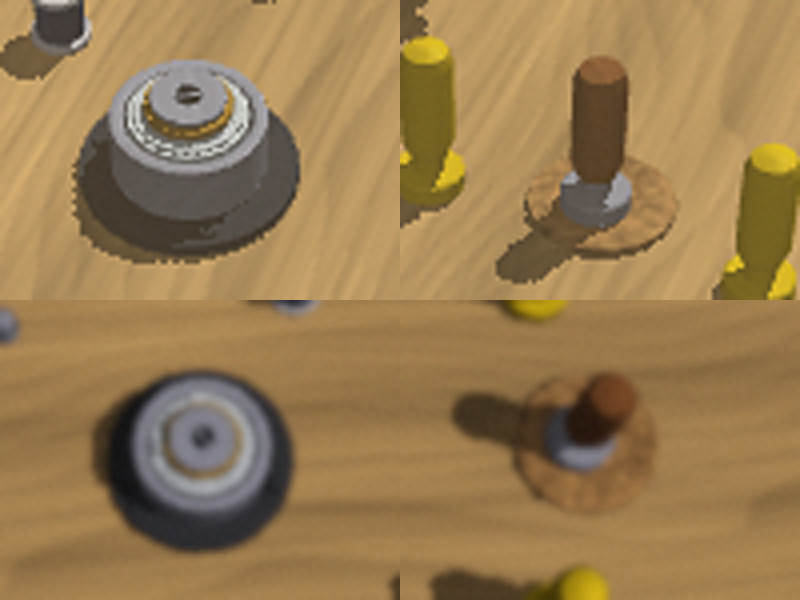

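```bash
python3 - <<'E'
from h import *
np.set_printoptions(precision=4,suppress=True)
D={n:np.load(n+'_d0.npy') for n in('side','top')}
# depth point clouds
for n in D:
    K,R,t=cal(n); v,u=np.mgrid[0:420,0:560]; d=D[n]
    P=np.stack([(u-K[0,2])/K[0,0]*d,(v-K[1,2])/K[1,1]*d,d],-1)
    W=(P-t)@R; W[d==0]=np.nan
    np.save(n+'_W.npy',W)
    def sel(c,rad): return (np.hypot(W[...,0]-c[0],W[...,1]-c[1])<rad)
    # table plane
    m=(W[...,2]>-.02)&(W[...,2]<.02)&sel((.55,-.1),.3); print(n,'table z med',np.nanmedian(W[...,2][m]))
    for nm,c,rad,lo,hi in [('die top',(.574,-.022),.06,.050,.062),('rim',(.574,-.022),.06,.036,.047),('handle top',(.57,-.215),.045,.09,.12),('yellow1',(.46,-.19),.045,.085,.12),('yel2',(.66,-.21),.04,.085,.12),('spool',(.68,-.09),.03,.03,.05),('tin',(.39,-.02),.05,.02,.03),('fin1',(.44,.278),.025,.008,.02),('fin2',(.44,.228),.025,.008,.02),('traywall',(.497,.257),.13,.011,.0135)]:
        m=sel(c,rad)&(W[...,2]>lo)&(W[...,2]<hi); q=W[m]
        if len(q): print(nm,len(q),'mean',q.mean(0),'min',q.min(0),'max',q.max(0))
E
```

```text
side table z med -0.00019711777197797142
die top 281 mean [ 0.5739 -0.0171  0.054 ] min [ 0.5533 -0.0402  0.0501] max [0.596  0.0031 0.0594]
rim 644 mean [ 0.5715 -0.0114  0.0417] min [ 0.5356 -0.0568  0.036 ] max [0.615  0.0202 0.0467]
handle top 109 mean [ 0.5679 -0.2127  0.0962] min [ 0.5556 -0.2305  0.0905] max [ 0.5821 -0.2004  0.102 ]
yellow1 122 mean [ 0.4655 -0.1833  0.0912] min [ 0.4519 -0.1999  0.0853] max [ 0.4797 -0.1721  0.096 ]
yel2 102 mean [ 0.6616 -0.2003  0.0915] min [ 0.6496 -0.2152  0.0851] max [ 0.6762 -0.1884  0.0967]
spool 147 mean [ 0.675  -0.0843  0.0354] min [ 0.6599 -0.1024  0.0302] max [ 0.6905 -0.0691  0.0392]
tin 840 mean [ 0.3922 -0.0208  0.0237] min [ 0.3582 -0.0574  0.0201] max [0.4274 0.0131 0.0282]
fin1 575 mean [0.4395 0.2823 0.0111] min [0.4183 0.2597 0.0081] max [0.4615 0.3028 0.0153]
fin2 524 mean [0.4377 0.231  0.0111] min [0.4164 0.2084 0.008 ] max [0.4596 0.2518 0.0147]
traywall 958 mean [0.4639 0.2594 0.012 ] min [0.4073 0.1947 0.011 ] max [0.5975 0.3159 0.0135]
top table z med 0.00027680368259628353
die top 260 mean [ 0.5749 -0.0229  0.0546
[... 237 characters left out ...]
0.5825 -0.2054  0.1037]
yellow1 139 mean [ 0.4655 -0.1895  0.0926] min [ 0.4525 -0.2032  0.085 ] max [ 0.4804 -0.1763  0.0983]
yel2 128 mean [ 0.6619 -0.2059  0.0922] min [ 0.6501 -0.2195  0.0851] max [ 0.677  -0.1932  0.0975]
spool 151 mean [ 0.6757 -0.0888  0.036 ] min [ 0.6606 -0.1044  0.0312] max [ 0.6921 -0.0737  0.042 ]
tin 765 mean [ 0.3927 -0.026   0.0245] min [ 0.3595 -0.0602  0.02  ] max [0.4266 0.0083 0.0289]
fin1 293 mean [0.4399 0.2785 0.0114] min [0.4186 0.2579 0.008 ] max [0.4623 0.2997 0.0158]
fin2 289 mean [0.4383 0.227  0.0114] min [0.4166 0.2063 0.008 ] max [0.4601 0.2497 0.0161]
traywall 463 mean [0.4651 0.2502 0.0121] min [0.4076 0.1912 0.011 ] max [0.5978 0.3116 0.0135]
```

Request:
send_rows(series=[2,1.5,0,0,0,-2.18,-1,4,3.3,-0.5,0,0,-2.18,-1,4,3.3,-0.5,0,0,-2.18,-1,4,3.3,-0.5,0,0,-2.18,-1,4,3.3,-0.5,0,0,-2.18,-1,4,3.3,-0.5,0,0,-2.18,-1,4,3.3,-0.5,0,0,-2.18,-1,4,3.3,-0.5,0,0,-2.18,-1,4,3.3,-0.5,0,0,-2.18,-1,2.37,1.58,0,0,0,-2.18,-1,0,0,0,0,0,0,-1])

```text
t: 2.58
eef_pos: [0.5693, -0.2144, 0.1907]
eef_rot: [-3.141, -0.005, 0.001]
wrist_force: [0.4, 1.2, -1.0]
grip_width: 0.999
```

```bash
python3 - <<'E'
from h import *
np.set_printoptions(precision=4,suppress=True)
s=status.get_state(); print(s)
print(cv2.Rodrigues(s['eef_rot'])[0])
save('side','side1'); save('top','top1')
a=cv2.imread('pics/side1.png');b=cv2.imread('pics/top1.png')
cv2.imwrite('pics/p1.png',np.hstack([cv2.resize(a[0:300,160:460],(400,400)),cv2.resize(b[60:360,230:530],(400,400))]))
E
```

```text
{'t': 2.575, 'joint_positions': array([-0.4981,  0.372 ,  0.0839,  1.2832,  0.0001,  2.6406]), 'dq': array([-0.0408, -0.0218, -0.0269, -0.0002, -0.0104, -0.0421]), 'tau': array([  1.8109, -63.4293,  34.8116,  -0.0444,   0.1823,   0.6135]), 'eef_pos': array([ 0.5693, -0.2144,  0.1907]), 'eef_rot': array([-3.1412, -0.0045,  0.0006]), 'wrist_force': array([ 0.3699,  1.1783, -0.9911]), 'ft_torque': array([-0.0493,  0.0046, -0.0316]), 'grip_width': 0.9988832974032508}
[[ 1.      0.0029 -0.0004]
 [ 0.0029 -1.      0.0004]
 [-0.0004 -0.0004 -1.    ]]
```

View pics/p1.png

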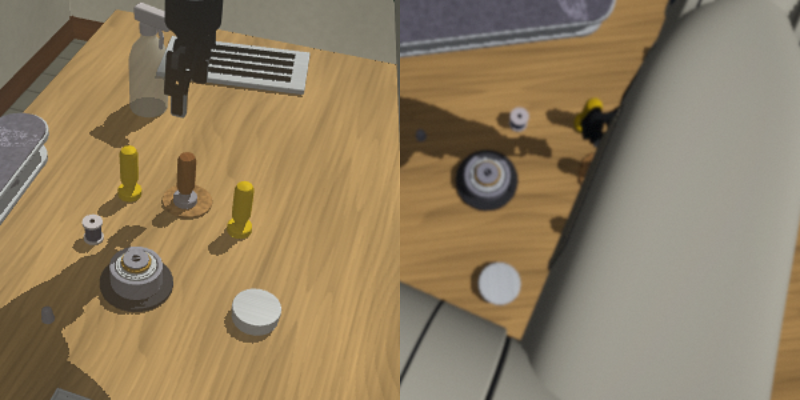

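Request:
send_rows(series=[0,0,-3,0,0,0,-1,0,0,-4,0,0,0,-1,0,0,-4,0,0,0,-1,0,0,-3.7,0,0,0,-1,0,0,0,0,0,0,-1])

```text
t: 3.3
eef_pos: [0.5658, -0.216, 0.0423]
eef_rot: [-3.139, 0.001, 0.007]
wrist_force: [0.2, -0.5, 0.5]
grip_width: 1.001
```

```bash
python3 - <<'E'
from h import *
np.set_printoptions(precision=4,suppress=True)
s=status.get_state(); print(s['eef_pos'],s['eef_rot'],s['wrist_force'])
im,d=save('side','side2'); a=im[:,:,::-1]
print(proj('side',[.568,-.215,.064]))
cv2.imwrite('pics/p2.png',cv2.resize(a[40:240,200:450],(800,640))[:600])
E
```

```text
[ 0.5658 -0.216   0.0423] [-3.1394  0.0015  0.0068] [ 0.208  -0.5044  0.5433]
[299.6254 130.3076]
```

View pics/p2.png

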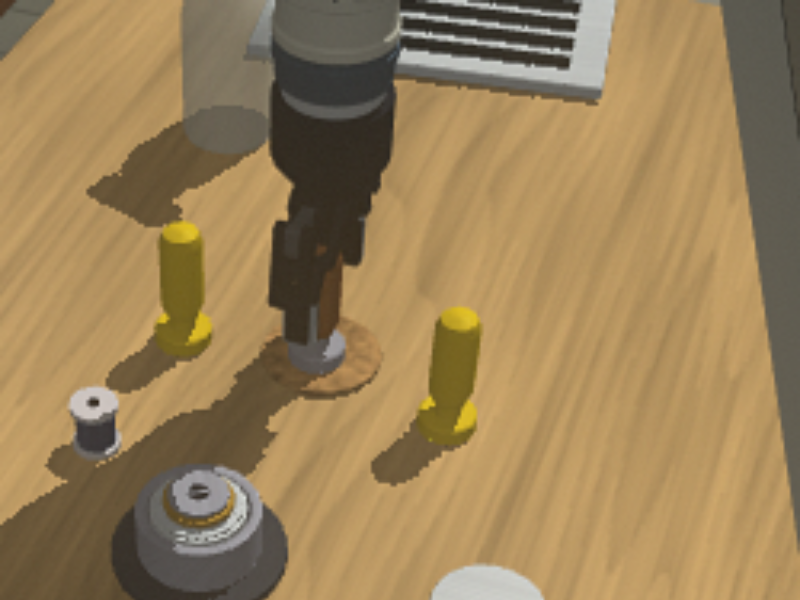

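Request:
send_rows(series=[0,0,0,0,0,0,0,0,0,0,0,0,0,0.1,0,0,0,0,0,0,0.3,0,0,0,0,0,0,0.6,0,0,0,0,0,0,1,0,0,0,0,0,0,1,0,0,0,0,0,0,1])

```text
t: 4.22
eef_pos: [0.5685, -0.216, 0.0453]
eef_rot: [3.141, 0.001, 0.002]
wrist_force: [-0.4, -0.9, 5.5]
grip_width: 0.339
```

```bash
python3 - <<'E'
from h import *
np.set_printoptions(precision=4,suppress=True)
s=status.get_state(); print(s)
im,d=save('side','side3'); a=im[:,:,::-1]
cv2.imwrite('pics/p3.png',cv2.resize(a[80:200,240:400],(800,600)))
E
```

```text
{'t': 4.225, 'joint_positions': array([-0.501 ,  0.4632, -0.1605,  0.9455, -0.0001,  2.6402]), 'dq': array([-0.0001,  0.0002, -0.001 ,  0.0001,  0.0015,  0.    ]), 'tau': array([  0.3153, -63.2078,  28.2967,  -0.3546,   0.0974,   0.0135]), 'eef_pos': array([ 0.5685, -0.216 ,  0.0453]), 'eef_rot': array([3.1407, 0.0007, 0.0021]), 'wrist_force': array([-0.4424, -0.858 ,  5.4902]), 'ft_torque': array([ 0.029 ,  0.1772, -0.0012]), 'grip_width': 0.338939589904047}
```

View pics/p3.png

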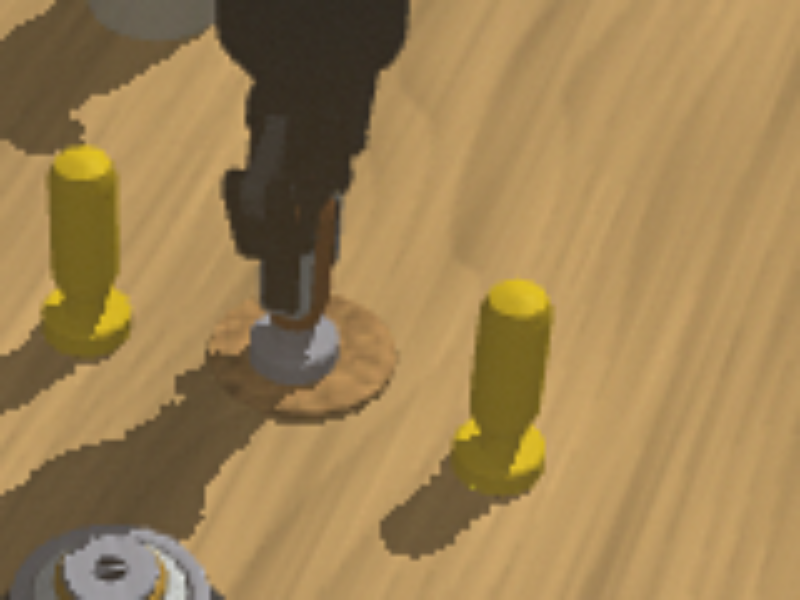

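Request:
send_rows(series=[0,0,2,0,0,0,1,0,0,4,0,0,0,1,0,0,3,0,0,0,1,0.1,3,0,0,0,0,1,0.1,5,0,0,0,0,1,0.1,5,0,0,0,0,1,0.1,4,0,0,0,0,1,0.15,2.6,0,0,0,0,1,0,0,0,0,0,0,1,0,0,0,0,0,0,1])

```text
t: 5.52
eef_pos: [0.5736, -0.0201, 0.1342]
eef_rot: [3.141, 0.001, -0.0]
wrist_force: [0.2, 0.0, -2.5]
grip_width: 0.337
```

```bash
python3 - <<'E'
from h import *
np.set_printoptions(precision=4,suppress=True)
s=status.get_state(); print(s)
im,d=save('side','side4'); im2,d2=save('top','top4'); np.save('side_d4',d);np.save('top_d4',d2)
a=im[:,:,::-1];b=im2[:,:,::-1]
cv2.imwrite('pics/p4.png',np.hstack([cv2.resize(a[130:255,210:310],(400,500)),cv2.resize(b[140:240,250:330],(400,500))]))
E
```

```text
{'t': 5.525, 'joint_positions': array([-0.1811,  0.343 , -0.1087,  1.1192, -0.0003,  2.9599]), 'dq': array([-0.0178,  0.0002,  0.0016,  0.0006,  0.0003,  0.0006]), 'tau': array([  1.0974, -61.6057,  33.192 ,   0.0375,   0.0509,   0.0192]), 'eef_pos': array([ 0.5736, -0.0201,  0.1342]), 'eef_rot': array([ 3.1414,  0.0009, -0.0003]), 'wrist_force': array([ 0.1765,  0.016 , -2.5188]), 'ft_torque': array([-0.0585,  0.0279, -0.0138]), 'grip_width': 0.3365471971324189}
```

View pics/p4.png

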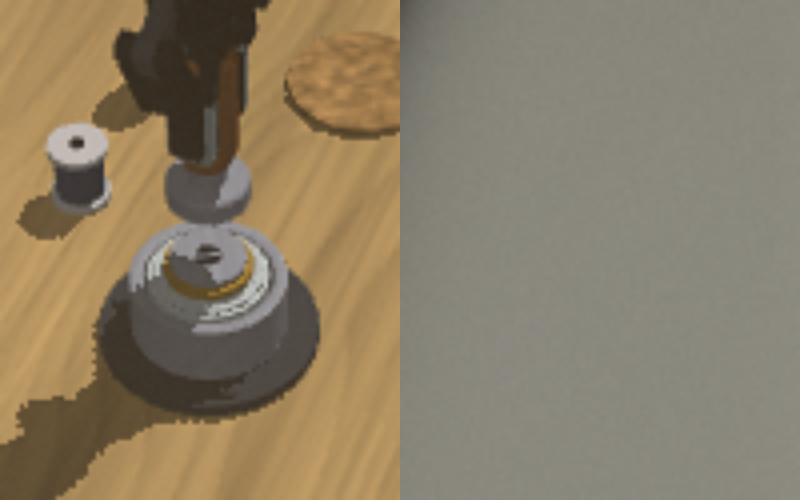

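```bash
cat >> h.py <<'E'
from scipy.optimize import least_squares
from scipy.ndimage import map_coordinates, gaussian_filter
def fitc(im,n,r,z,c0,arc=None,w=3.5,sign=0,iters=4,ch=None,tag=None,fitr=False):
    """arc: (lo,hi) degrees relative to direction to camera (0= nearest camera)"""
    g=gaussian_filter((im.astype(float).mean(2) if ch is None else im[...,ch].astype(float)),.6)
    K,R,t=cal(n); C=-R.T@t; c=np.array(c0,float); 
    for it in range(iters):
        a0=np.arctan2(C[1]-c[1],C[0]-c[0])
        th=np.radians(np.linspace(*(arc or (-180,180)),61))+a0
        def pts(c,r=r): 
            P=np.stack([c[0]+r*np.cos(th),c[1]+r*np.sin(th),np.full_like(th,z)],1)
            q=(P@R.T+t)@K.T; return q[:,:2]/q[:,2:]
        p=pts(c); p2=pts(c,r+.002); nr=p2-p; nr/=np.linalg.norm(nr,axis=1)[:,None]
        s=np.linspace(-w,w,57); prof=np.array([map_coordinates(g,[(p[:,1]+nr[:,1]*k),(p[:,0]+nr[:,0]*k)],order=1) for k in s])
        G=np.gradient(prof,s,axis=0); G=np.abs(G) if sign==0 else sign*G
        i=G.argmax(0); ok=G.max(0)>4
        e=p+nr*s[i][:,None]
        f=lambda x: (((pts(x)-e)*nr).sum(1))[ok]
        so=least_squares(f,c,loss='soft_l1',f_scale=.3); c=so.x
    return c,np.sqrt(np.mean(so.fun**2)),np.median(np.abs(so.fun)),ok.sum()
E
python3 - <<'E'
from h import *
np.set_printoptions(precision=4,suppress=True)
s0=cv2.imread('pics/side0.png');t0=cv2.imread('pics/top0.png');s4=cv2.imread('pics/side4.png')
for n,im in(('side',s0),('top',t0)):
    K,R,t=cal(n);print(n,'cam',-R.T@t)
    c0=(.5742,-.0175) if n=='side' else (.5755,-.0235)
    for nm,rr,z,sg in(('back',.019,.055,0),('shell',.022,.050,0),('rim out',.039,.042,0),('rim in',.0315,.042,0),('flange',.055,.008,0)):
        for arc in((-100,100),(-180,180)):
            print(nm,arc,*fitc(im,n,rr,z,c0,arc,sign=sg))
    c0=(.5680,-.214) if n=='side' else (.568,-.2215)
    print('pad',fitc(im,n,.042,.005,c0,(-120,120))); print('foot',fitc(im,n,.020,.005,c0,(-70,70)))
print('foot4 bottom')
for c0 in((.5735,-.0175),(.5735,-.0145)):
  for arc in((-70,70),(-90,90)):
    print(fitc(s4,'side',.020,.0940,c0,arc)); print('  back',fitc(s4,'side',.019,.055,(.574,-.0175),(-100,100)))
E
```

```text
side cam [0.2963 0.6204 0.7721]
back (-100, 100) [ 0.5641 -0.0169] 1.6875601429349636 1.39385951245454 61
back (-180, 180) [ 0.5634 -0.017 ] 1.5321174901915797 1.0886589707092846 61
shell (-100, 100) [ 0.5737 -0.0131] 1.338474738268784 0.2479668190856686 61
shell (-180, 180) [ 0.5735 -0.012 ] 1.7723887811546435 0.8163778774874587 61
rim out (-100, 100) [ 0.5751 -0.0204] 1.355769804615418 0.24258728624158177 61
rim out (-180, 180) [ 0.5748 -0.0191] 1.909983547531102 0.6332793564196183 61
rim in (-100, 100) [ 0.5746 -0.0126] 1.794511264955625 0.8260263347087626 61
rim in (-180, 180) [ 0.5706 -0.0129] 1.673109405161445 0.9219626472120682 61
flange (-100, 100) [ 0.574  -0.0083] 1.0475229366881542 0.8486543412216396 61
flange (-180, 180) [ 0.5734 -0.0082] 1.5407009447029252 1.0292827092552093 61
pad (array([ 0.5657, -0.2155]), np.float64(0.8195466097648688), np.float64(0.3980982818562867), np.int64(58))
foot (array([ 0.5718, -0.2097]), np.float64(1.9836716165865447), np.float64(0.6625783236702388), np.int64(57))
top cam [0.318  0.0263 1.0173]
back (-100, 100) [ 0.5687 -0.0214] 1.160258151
[... 1143 characters left out ...]
loat64(0.2789041769437394), np.int64(61))
(array([ 0.575 , -0.0216]), np.float64(0.6041124281269158), np.float64(0.12239997923174352), np.int64(61))
  back (array([ 0.569 , -0.0084]), np.float64(1.0007033168043014), np.float64(0.2789041769437394), np.int64(61))
(array([ 0.575 , -0.0216]), np.float64(0.25793673219451846), np.float64(0.1697567540877104), np.int64(61))
  back (array([ 0.569 , -0.0084]), np.float64(1.0007033168043014), np.float64(0.2789041769437394), np.int64(61))
(array([ 0.575 , -0.0216]), np.float64(0.5922858506417983), np.float64(0.1392834925827092), np.int64(61))
  back (array([ 0.569 , -0.0084]), np.float64(1.0007033168043014), np.float64(0.2789041769437394), np.int64(61))
```

```bash
python3 - <<'E'
from h import *
s0=cv2.imread('pics/side0.png');s4=cv2.imread('pics/side4.png')
def ov(im,n,x0,y0,w,h,s,circ):
    o=cv2.resize(im[y0:y0+h,x0:x0+w],None,fx=s,fy=s,interpolation=cv2.INTER_CUBIC)
    for (c,rr,z,col) in circ:
        th=np.linspace(0,2*np.pi,200); p=np.array([proj(n,[c[0]+rr*np.cos(a),c[1]+rr*np.sin(a),z]) for a in th])
        p=((p-[x0,y0]+.5)*s-.5); cv2.polylines(o,[np.round(p*8).astype(np.int32)],True,col,1,cv2.LINE_AA,3)
    return o
c=(.5745,-.0185)
C=[(c,.019,.055,(0,0,255)),(c,.039,.042,(0,255,0)),(c,.055,.008,(255,0,0)),(c,.0315,.042,(0,255,0))]
A=ov(s0,'side',230,178,66,60,6,C)
B=ov(s4,'side',230,160,66,60,6,[((.575,-.0216),.02,.094,(0,0,255)),((.5736,-.0201),.02,.094,(0,255,0))])
cv2.imwrite('pics/ov.png',np.hstack([A,B]))
E
```

```text
(no output)
```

View pics/ov.png

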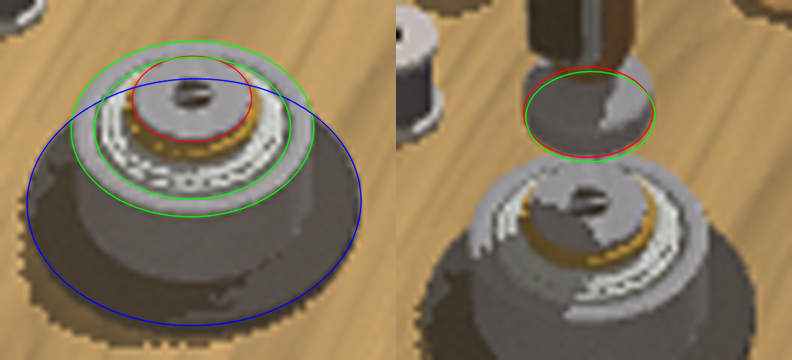

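Request:
send_rows(series=[0,0.2,-1,0,0,0,1,0,0,-1.5,0,0,0,1,0,0,-1,0,0,0,1,0,0,0,0,0,0,1,0,0,0,0,0,0,1])

```text
t: 6.25
eef_pos: [0.5738, -0.0179, 0.0994]
eef_rot: [3.142, 0.0, 0.0]
wrist_force: [0.5, 0.0, -3.5]
grip_width: 0.338
```

```bash
cat >> h.py <<'E'
def ov(im,n,x0,y0,w,h,s,circ):
    o=cv2.resize(im[y0:y0+h,x0:x0+w],None,fx=s,fy=s,interpolation=cv2.INTER_CUBIC)
    for (c,rr,z,col) in circ:
        th=np.linspace(0,2*np.pi,200); p=np.array([proj(n,[c[0]+rr*np.cos(a),c[1]+rr*np.sin(a),z]) for a in th])
        p=((p-[x0,y0]+.5)*s-.5); cv2.polylines(o,[np.round(p*8).astype(np.int32)],True,col,1,cv2.LINE_AA,3)
    return o
E
python3 - <<'E'
from h import *
np.set_printoptions(precision=4,suppress=True)
s=status.get_state(); print(s['eef_pos'],s['eef_rot'],s['wrist_force'],s['ft_torque'])
im,d=save('side','side5'); np.save('side_d5',d); a=im[:,:,::-1].copy()
z=s['eef_pos'][2]-.0403
f=fitc(a,'side',.02,z,(.5745,-.0185),(-75,75)); print(z,f)
s0=cv2.imread('pics/side0.png')
for sg in (0,-1,1): print('back',fitc(s0,'side',.019,.055,(.5745,-.0182),(-60,60),w=1.5,sign=sg),'rim',fitc(s0,'side',.039,.042,(.5745,-.0182),(-80,80),w=2,sign=sg))
A=ov(a,'side',230,160,66,75,6,[]);B=ov(a,'side',230,160,66,75,6,[(f[0],.02,z,(0,0,255)),((.5745,-.018),.039,.042,(0,255,0))])
cv2.imwrite('pics/p5.png',np.hstack([A,B]))
E
```

```text
[ 0.5738 -0.0179  0.0994] [3.1415 0.0004 0.0002] [ 0.5077  0.0081 -3.5104] [-0.0094  0.0224 -0.054 ]
0.0590921692473043 (array([ 0.568 , -0.0064]), np.float64(0.9413019164363737), np.float64(0.28611837428583065), np.int64(61))
back (array([ 0.5753, -0.0206]), np.float64(0.27320800712673754), np.float64(0.1664081040601965), np.int64(61)) rim (array([ 0.575 , -0.0202]), np.float64(0.2503746550488504), np.float64(0.1441196871316119), np.int64(61))
back (array([ 0.5753, -0.0206]), np.float64(0.27320800712673754), np.float64(0.1664081040601965), np.int64(61)) rim (array([ 0.575 , -0.0202]), np.float64(0.2503746550488504), np.float64(0.1441196871316119), np.int64(61))
back (array([ 0.5744, -0.0061]), np.float64(0.7854189843582783), np.float64(0.43942172581809313), np.int64(61)) rim (array([ 0.5801, -0.0256]), np.float64(0.9742035865435655), np.float64(0.6564416556022423), np.int64(54))
```

View pics/p5.png

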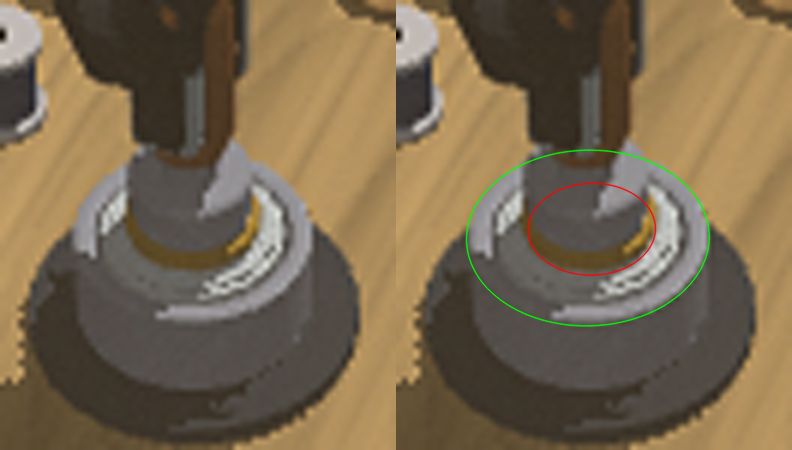

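```bash
python3 - <<'E'
from h import *
np.set_printoptions(precision=4,suppress=True)
a=cv2.imread('pics/side5.png');s0=cv2.imread('pics/side0.png');s4=cv2.imread('pics/side4.png')
z=.0591
for sg in(0,1,-1):
  for arc in((-75,75),(-50,50)):
    print('foot',sg,arc,fitc(a,'side',.02,z,(.575,-.0195),arc,w=1.8,sign=sg))
print('rim5',fitc(a,'side',.039,.042,(.575,-.0202),(-80,80),w=1.5))
print('foot4',fitc(s4,'side',.02,.0939,(.575,-.0216),(-60,60),w=1.8), fitc(s4,'side',.02,.0939,(.575,-.0216),(-90,90),w=1.8))
for im in (s0,s4): print('back',fitc(im,'side',.019,.055,(.575,-.0202),(-60,60),w=1.5,ch=0),fitc(im,'side',.019,.055,(.575,-.0202),(-180,180),w=1.5,ch=0), 'rim',fitc(im,'side',.039,.042,(.575,-.0202),(-180,180),w=1.5))
f=(.575,-.0195)
B=ov(a,'side',235,165,60,50,12,[(f,.02,z,(0,0,255)),((.575,-.0202),.039,.042,(0,255,0))])
cv2.imwrite('pics/p5b.png',B)
E
```

```text
foot 0 (-75, 75) (array([ 0.573 , -0.0107]), np.float64(1.3348427793649538), np.float64(0.9139706847882508), np.int64(61))
foot 0 (-50, 50) (array([ 0.5721, -0.0157]), np.float64(0.6189239217660248), np.float64(0.24155030982375558), np.int64(61))
foot 1 (-75, 75) (array([ 0.5682, -0.0065]), np.float64(0.5632733646704308), np.float64(0.29673273793204497), np.int64(61))
foot 1 (-50, 50) (array([ 0.5677, -0.0065]), np.float64(0.5964234718636251), np.float64(0.3630681256638377), np.int64(61))
foot -1 (-75, 75) (array([ 0.572 , -0.0157]), np.float64(0.6761169874953815), np.float64(0.2977028676439275), np.int64(50))
foot -1 (-50, 50) (array([ 0.5719, -0.0157]), np.float64(0.7255300255731292), np.float64(0.3252866137401691), np.int64(59))
rim5 (array([ 0.5752, -0.02  ]), np.float64(0.6516766773954847), np.float64(0.24198755711297112), np.int64(48))
foot4 (array([ 0.575 , -0.0218]), np.float64(0.32804527073056383), np.float64(0.19260191501730717), np.int64(61)) (array([ 0.575 , -0.0218]), np.float64(0.43780321526502347), np.float64(0.18877398340902282), np.int64(61))
back (array([ 0.5746, -0.0202]), np.float64(0.2944505860694624), np.float64(0.21017966980383634), np.int64(61)) (array([ 0.5753, -0.0211]), np.float64(0.8782809651714011), np.float64(0.6242929895822161), np.int64(61)) rim (array([ 0.5747, -0.0194]), np.float64(0.6474414827577195), np.float64(0.4920867242838704), np.int64(61))
back (array([ 0.5751, -0.0183]), np.float64(0.5158365643155429), np.float64(0.25270912529237005), np.int64(61)) (array([ 0.5756, -0.0192]), np.float64(0.8540571840400977), np.float64(0.5507369654137952), np.int64(61)) rim (array([ 0.5747, -0.0164]), np.float64(0.9799667793087222), np.float64(0.8909218959604918), np.int64(54))
```

View pics/p5b.png

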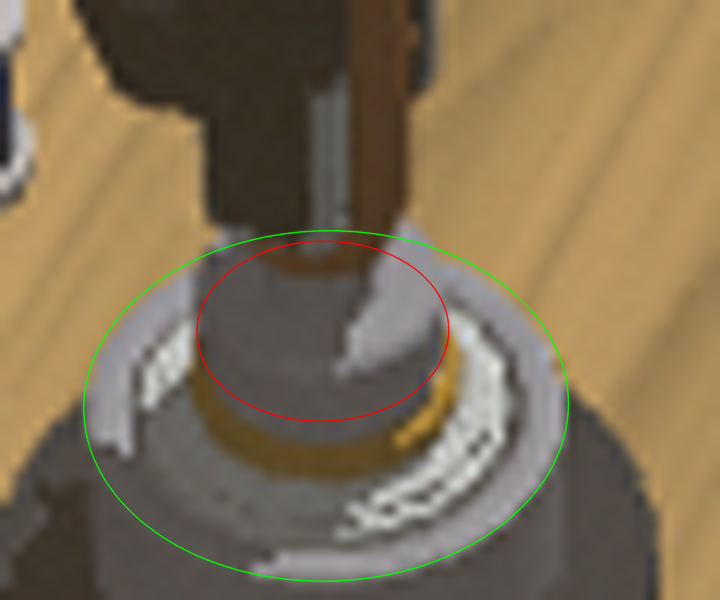

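```bash
python3 - <<'E'
from h import *
np.set_printoptions(precision=4,suppress=True)
I={k:cv2.imread(f'pics/side{k}.png') for k in(0,2,3)}
for k,im in I.items():
    for c0 in((.569,-.2165),(.569,-.2185)):
        print(k,fitc(im,'side',.020,.005,c0,(-60,60),w=2),fitc(im,'side',.020,.005,c0,(-60,60),w=2,ch=0), 'pad',fitc(im,'side',.042,.005,(.567,-.2165),(-60,60),w=2))
o=[cv2.resize(I[k][130:170,272:326],None,fx=7,fy=7,interpolation=cv2.INTER_NEAREST) for k in (2,3)]
cv2.imwrite('pics/cmp.png',np.hstack(o))
EE=[I[k][138:163,280:318].astype(np.float32).mean(2) for k in(2,3)]
E
```

```text
0 (array([ 0.5689, -0.2147]), np.float64(0.8157478021459947), np.float64(0.699773124652781), np.int64(51)) (array([ 0.5681, -0.2169]), np.float64(0.5611987566708879), np.float64(0.28202797140451397), np.int64(60)) pad (array([ 0.5658, -0.2156]), np.float64(0.7506561135147612), np.float64(0.27841126339266853), np.int64(56))
0 (array([ 0.5689, -0.2146]), np.float64(0.7689616792237634), np.float64(0.680410787179815), np.int64(51)) (array([ 0.5681, -0.2169]), np.float64(0.5596461305051675), np.float64(0.2845806529250124), np.int64(60)) pad (array([ 0.5658, -0.2156]), np.float64(0.7506561135147612), np.float64(0.27841126339266853), np.int64(56))
2 (array([ 0.5686, -0.2156]), np.float64(0.804432288556429), np.float64(0.7419942907941596), np.int64(51)) (array([ 0.5683, -0.2171]), np.float64(0.522912962063464), np.float64(0.2721561969353431), np.int64(61)) pad (array([ 0.5653, -0.2159]), np.float64(0.6158987195085898), np.float64(0.2687865389163452), np.int64(53))
2 (array([ 0.569 , -0.2152]), np.float64(0.9350316919529327), np.float64(0.735692518124617), np.int64(50)) (array([ 0.5682, -0.2171]), np.float64(0.5234122522645511), np.float64(0.2854372362637989), np.int64(61)) pad (array([ 0.5653, -0.2159]), np.float64(0.6158987195085898), np.float64(0.2687865389163452), np.int64(53))
3 (array([ 0.5694, -0.2131]), np.float64(1.0031308193589534), np.float64(0.546145667187667), np.int64(50)) (array([ 0.5682, -0.217 ]), np.float64(0.5342938153818839), np.float64(0.35142885794514117), np.int64(60)) pad (array([ 0.5651, -0.2161]), np.float64(0.5290040818510596), np.float64(0.2817373145890586), np.int64(54))
3 (array([ 0.5688, -0.2144]), np.float64(0.9023518351839876), np.float64(0.6892309330588153), np.int64(50)) (array([ 0.5682, -0.217 ]), np.float64(0.536425595025652), np.float64(0.2963573901406408), np.int64(60)) pad (array([ 0.5651, -0.2161]), np.float64(0.5290040818510596), np.float64(0.2817373145890586), np.int64(54))
```

View pics/cmp.png

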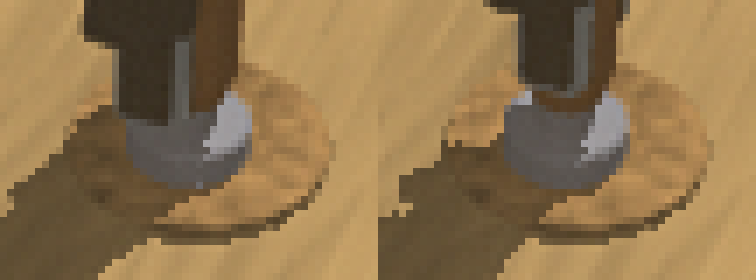

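Request:
send_rows(series=[0,-0.08,-0.2,0,0,0,1,0,0,-0.1,0,0,0,1,0,0,0,0,0,0,1,0,0,0,0,0,0,1])

```text
t: 6.8
eef_pos: [0.5736, -0.0186, 0.0963]
eef_rot: [-3.142, -0.0, -0.0]
wrist_force: [-1.0, 0.3, -1.9]
grip_width: 0.337
```

Request:
send_rows(series=[0,0,-0.1,0,0,0,1,0,0,0,0,0,0,1])

```text
t: 7.05
eef_pos: [0.5737, -0.0186, 0.0953]
eef_rot: [-3.142, -0.001, -0.0]
wrist_force: [1.0, 0.6, -2.5]
grip_width: 0.336
```

Request:
send_rows(series=[0,0,-0.1,0,0,0,1,0,0,0,0,0,0,1])

```text
t: 7.3
eef_pos: [0.5737, -0.0185, 0.0943]
eef_rot: [-3.141, -0.001, -0.0]
wrist_force: [-0.6, 0.8, -0.5]
grip_width: 0.333
```

```bash
python3 - <<'E'
from h import *
np.set_printoptions(precision=4,suppress=True)
s=status.get_state(); print(s['eef_pos'],s['eef_rot'],s['wrist_force'],s['ft_torque'])
im,d=save('side','side6'); a=im[:,:,::-1].copy()
cv2.imwrite('pics/p6.png',ov(a,'side',235,165,60,50,12,[]))
E
```

```text
[ 0.5737 -0.0185  0.0943] [-3.1415 -0.0007 -0.0003] [-0.577   0.7912 -0.4837] [0.2104 0.0473 0.0006]
```

View pics/p6.png

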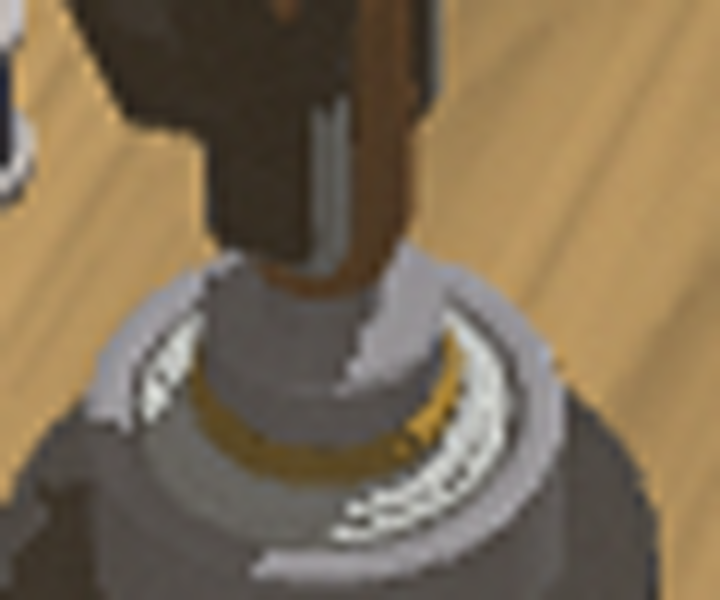

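```bash
python3 - <<'E'
from h import *
np.set_printoptions(precision=4,suppress=True)
def sat(k):
    im=cv2.imread(f'pics/side{k}.png').astype(float); return np.repeat((im[...,2]-im[...,0])[...,None],3,2)*2
s0,s4,s6=sat(0),sat(4),sat(6)
for arc in((-50,50),(-65,65)):
    print('foot6',fitc(s6,'side',.02,.0543,(.575,-.0200),arc,w=2,sign=1))
    print('shell6',fitc(s6,'side',.0228,.0445,(.575,-.0200),arc,w=2,sign=-1))
    print('back0',fitc(s0,'side',.019,.055,(.575,-.0200),arc,w=2,sign=1))
    print('shell0',fitc(s0,'side',.0228,.045,(.575,-.0200),arc,w=2,sign=-1))
    print('foot4',fitc(s4,'side',.02,.0939,(.575,-.0210),arc,w=2,sign=1))
    print('back4',fitc(s4,'side',.019,.055,(.575,-.0200),arc,w=2,sign=1))
    print('shell4',fitc(s4,'side',.0228,.045,(.575,-.0200),arc,w=2,sign=-1))
E
```

```text
foot6 (array([ 0.574 , -0.0186]), np.float64(0.30565255975558236), np.float64(0.2126853527430806), np.int64(61))
shell6 (array([ 0.576 , -0.0216]), np.float64(0.333244845069599), np.float64(0.14458878888691634), np.int64(61))
back0 (array([ 0.5737, -0.018 ]), np.float64(0.3252699953897633), np.float64(0.2195159634134154), np.int64(61))
shell0 (array([ 0.5768, -0.0226]), np.float64(0.44026376994839145), np.float64(0.3214169837938538), np.int64(61))
foot4 (array([ 0.5749, -0.0215]), np.float64(0.32289718727669386), np.float64(0.2665388934179212), np.int64(30))
back4 (array([ 0.5735, -0.0181]), np.float64(0.3050359911623755), np.float64(0.2168483271851827), np.int64(61))
shell4 (array([ 0.5773, -0.0225]), np.float64(0.3947132279670534), np.float64(0.2836291480869482), np.int64(61))
foot6 (array([ 0.5742, -0.0187]), np.float64(0.3766124265387084), np.float64(0.21350560971715576), np.int64(61))
shell6 (array([ 0.5762, -0.0217]), np.float64(0.40897890614951776), np.float64(0.21608872726569894), np.int64(61))
back0 (array([ 0.5739, -0.0178]), np.float64(0.31561576572847644), np.float64(0.22462442993733656), np.int64(61))
shell0 (array([ 0.5767, -0.023 ]), np.float64(0.5348523469348364), np.float64(0.3653217939888925), np.int64(61))
foot4 (array([ 0.5751, -0.0217]), np.float64(0.267995915289828), np.float64(0.15457634760830358), np.int64(37))
back4 (array([ 0.5736, -0.018 ]), np.float64(0.32695640212745886), np.float64(0.2204288552632786), np.int64(61))
shell4 (array([ 0.577 , -0.0228]), np.float64(0.4010906095285969), np.float64(0.2966863265280787), np.int64(61))
```

Request:
send_rows(series=[0,0,-0.15,0,0,0,1,0,0,-0.15,0,0,0,1,0,0,-0.15,0,0,0,1,0,0,-0.15,0,0,0,1,0,0,0,0,0,0,1])

```text
t: 7.98
eef_pos: [0.5737, -0.0186, 0.0884]
eef_rot: [-3.142, -0.001, -0.001]
wrist_force: [1.5, 1.9, 4.9]
grip_width: 0.339
```

Request:
send_rows(series=[0,0,-0.1,0,0,0,1,0,0,-0.1,0,0,0,1,0,0,0,0,0,0,1])

```text
t: 8.35
eef_pos: [0.5738, -0.0186, 0.0866]
eef_rot: [3.142, 0.001, 0.001]
wrist_force: [-0.7, 1.5, 6.3]
grip_width: 0.336
```

Request:
send_rows(series=[0,0,-0.1,0,0,0,1,0,0,-0.1,0,0,0,1,0,0,0,0,0,0,1])

```text
t: 8.72
eef_pos: [0.5738, -0.0186, 0.0847]
eef_rot: [3.142, 0.0, 0.001]
wrist_force: [-0.7, 2.0, 6.7]
grip_width: 0.331
```

```bash
python3 - <<'E'
from h import *
np.set_printoptions(precision=4,suppress=True)
s=status.get_state(); print(s['eef_pos'],s['eef_rot'],s['wrist_force'],s['ft_torque'])
im,d=save('side','side7'); a=im[:,:,::-1].copy()
cv2.imwrite('pics/p7.png',ov(a,'side',235,165,60,50,12,[]))
E
```

```text
[ 0.5738 -0.0186  0.0847] [3.1415 0.0005 0.0011] [-0.731   2.0137  6.6688] [ 0.4527  0.2353 -0.0463]
```

View pics/p7.png

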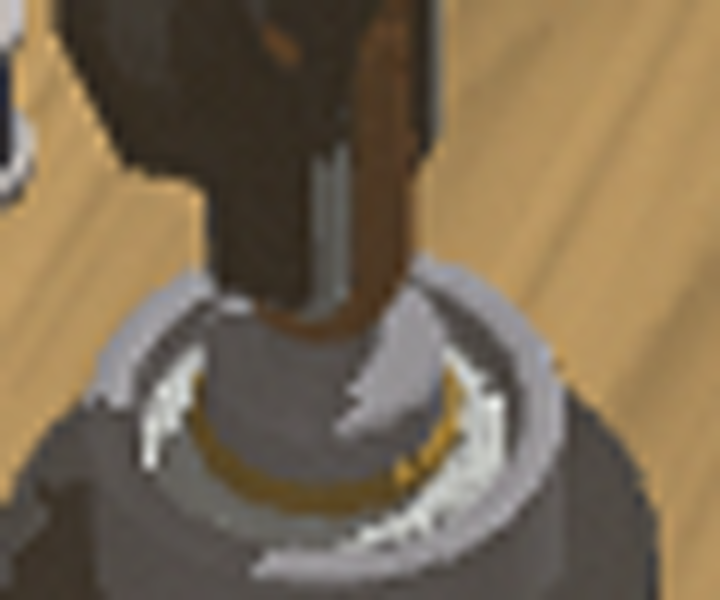

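Request:
send_rows(series=[0,0,-0.05,0,0,0,1,0,0,-0.05,0,0,0,1,0,0,0,0,0,0,1])

```text
t: 9.15
eef_pos: [0.5738, -0.0186, 0.0838]
eef_rot: [3.141, 0.001, 0.001]
wrist_force: [-1.1, 0.7, 8.3]
grip_width: 0.337
```

Request:
send_rows(series=[0,0,-0.05,0,0,0,1,0,0,-0.05,0,0,0,1,0,0,0,0,0,0,1])

```text
t: 9.52
eef_pos: [0.5739, -0.0186, 0.0834]
eef_rot: [3.141, 0.001, 0.002]
wrist_force: [-2.2, 1.5, 12.3]
grip_width: 0.341
```

```bash
python3 - <<'E'
from h import *
np.set_printoptions(precision=4,suppress=True)
s=status.get_state(); print(s['eef_pos'],s['eef_rot'],s['wrist_force'],s['ft_torque'])
im,d=save('side','side8'); a=im[:,:,::-1].copy()
cv2.imwrite('pics/p8.png',ov(a,'side',235,165,60,50,12,[]))
E
```

```text
[ 0.5739 -0.0186  0.0834] [3.1413 0.0006 0.0024] [-2.245   1.4798 12.324 ] [ 0.4846  0.6022 -0.0139]
```

View pics/p8.png

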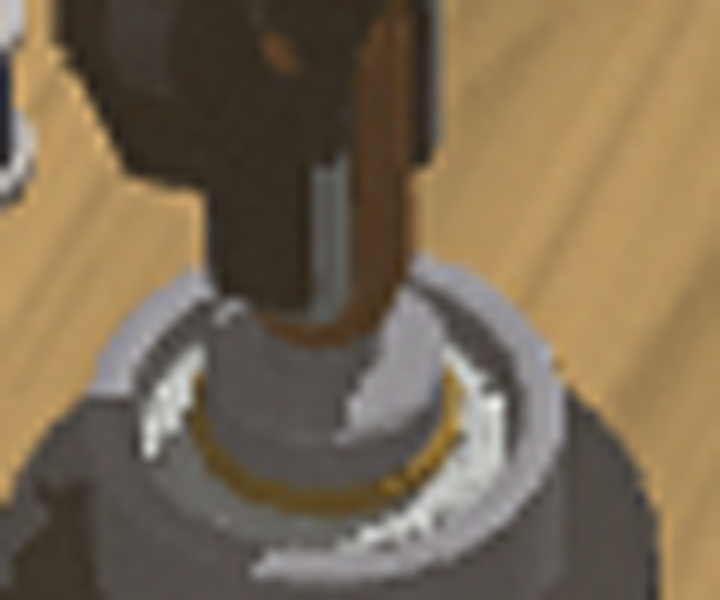

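Request:
send_rows(series=[0,0,-0.05,0,0,0,1,0,0,-0.05,0,0,0,1,0,0,0,0,0,0,1])

```text
t: 9.95
eef_pos: [0.5741, -0.0186, 0.0831]
eef_rot: [3.141, 0.001, 0.004]
wrist_force: [-5.0, 2.6, 19.7]
grip_width: 0.336
```

Request:
send_rows(series=[0,0,-0.05,0,0,0,1,0,0,-0.05,0,0,0,1,0,0,0,0,0,0,1])

```text
t: 10.32
eef_pos: [0.5743, -0.0187, 0.0829]
eef_rot: [3.141, 0.001, 0.006]
wrist_force: [-5.3, 3.4, 27.2]
grip_width: 0.343
```

```bash
python3 - <<'E'
from h import *
np.set_printoptions(precision=4,suppress=True)
s=status.get_state(); print(s['eef_pos'],s['eef_rot'],s['wrist_force'],s['ft_torque'])
im,d=save('side','side9'); a=im[:,:,::-1].copy()
cv2.imwrite('pics/p9.png',ov(a,'side',235,165,60,50,12,[]))
E
```

```text
[ 0.5743 -0.0187  0.0829] [3.141  0.0007 0.0056] [-5.3405  3.4493 27.2137] [ 0.6189  1.598  -0.0556]
```

View pics/p9.png

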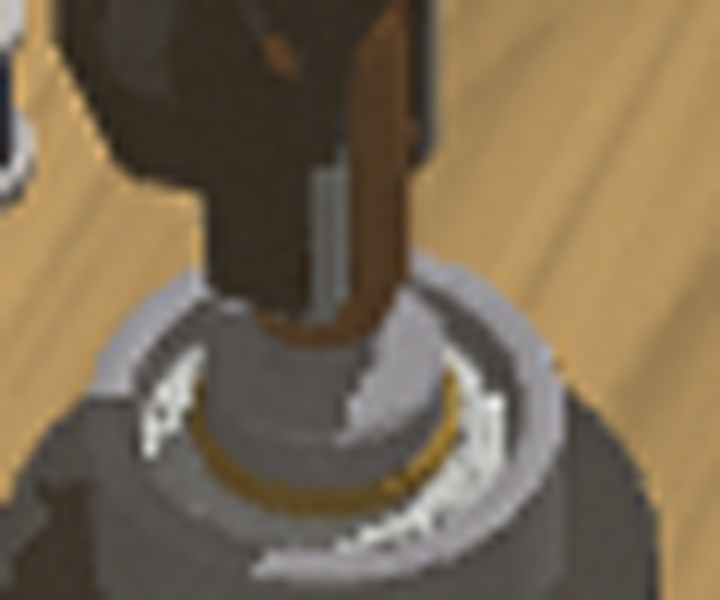

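Request:
send_rows(series=[0,0,0.05,0,0,0,1,0,0,0,0,0,0,1,0,0,0,0,0,0,1,0,0,0,0,0,0,1,0,0,0,0,0,0,1,0,0,0,0,0,0,1,0,0,0,0,0,0,1,0,0,0,0,0,0,1])

```text
t: 11.38
eef_pos: [0.5742, -0.0187, 0.083]
eef_rot: [3.141, 0.001, 0.005]
wrist_force: [-5.7, 1.7, 22.7]
grip_width: 0.337
```

Request:
send_rows(series=[0,0,0.2,0,0,0,1,0,0,0.4,0,0,0,1,0,0,0.5,0,0,0,1,0,0,1.5,0,0,0,1,0,0,3,0,0,0,1,0,0,0,0,0,0,1,0,0,0,0,0,0,1])

```text
t: 12.25
eef_pos: [0.5732, -0.0186, 0.1362]
eef_rot: [3.142, 0.0, -0.001]
wrist_force: [-0.4, -0.3, -3.1]
grip_width: 0.337
```

```bash
python3 - <<'E'
from h import *
np.set_printoptions(precision=4,suppress=True)
s=status.get_state(); print(s['eef_pos'],s['eef_rot'],s['wrist_force'],s['ft_torque'])
im,d=save('side','side10'); a=im[:,:,::-1].copy(); np.save('side_d10',d)
z=s['eef_pos'][2]-.0403
print('foot',fitc(a,'side',.02,z,(.575,-.0210),(-65,65),w=2), z)
cv2.imwrite('pics/p10.png',ov(a,'side',225,130,75,85,7,[]))
E
```

```text
[ 0.5732 -0.0186  0.1362] [ 3.1416  0.0004 -0.0014] [-0.3588 -0.3289 -3.1351] [0.011  0.0483 0.0349]
foot (array([ 0.5744, -0.0202]), np.float64(0.31599583450705393), np.float64(0.19045713107601586), np.int64(61)) 0.09590144843216883
```

View pics/p10.png

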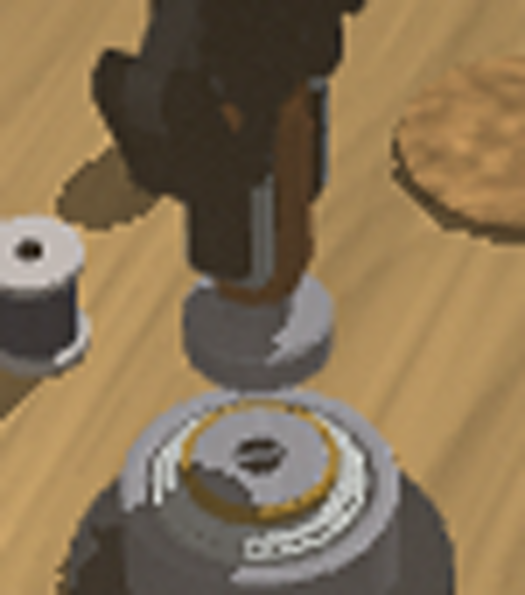

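Request:
send_rows(series=[0,-2.72,0,0,0,0,1,-0.1,-4,0,0,0,0,1,-0.1,-5,0,0,0,0,1,-0.1,-5,0,0,0,0,1,-0.25,-3,0,0,0,0,1,0,0,-2,0,0,0,1,0,0,-4,0,0,0,1,0,0,-2.2,0,0,0,1,0,0,0,0,0,0,1,0,0,0,0,0,0,1])

```text
t: 13.55
eef_pos: [0.5683, -0.2159, 0.0552]
eef_rot: [3.141, 0.001, 0.0]
wrist_force: [1.2, -0.3, -2.6]
grip_width: 0.337
```

```bash
python3 - <<'E'
from h import *
np.set_printoptions(precision=4,suppress=True)
s=status.get_state(); print(s['eef_pos'],s['eef_rot'],s['wrist_force'],s['ft_torque'])
im,d=save('side','side11'); a=im[:,:,::-1].copy()
cv2.imwrite('pics/p11.png',ov(a,'side',250,80,90,95,6,[]))
E
```

```text
[ 0.5683 -0.2159  0.0552] [3.1414 0.0005 0.0003] [ 1.1719 -0.3313 -2.6477] [-0.0477 -0.0449 -0.0123]
```

View pics/p11.png

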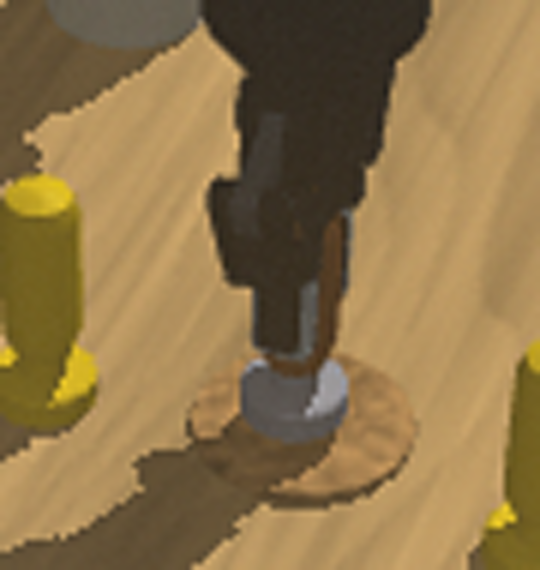

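Request:
send_rows(series=[0,0,-0.4,0,0,0,1,0,0,-0.3,0,0,0,1,0,0,-0.2,0,0,0,1,0,0,0,0,0,0,1])

```text
t: 14.1
eef_pos: [0.568, -0.2158, 0.0456]
eef_rot: [-3.141, -0.001, 0.0]
wrist_force: [0.5, 0.4, -2.8]
grip_width: 0.335
```

Request:
send_rows(series=[0,0,-0.05,0,0,0,1,0,0,-0.05,0,0,0,1,0,0,0,0,0,0,1])

```text
t: 14.48
eef_pos: [0.5683, -0.2159, 0.0453]
eef_rot: [3.141, 0.0, 0.001]
wrist_force: [-2.8, -0.2, 4.2]
grip_width: 0.337
```

Request:
send_rows(series=[0,0,0.05,0,0,0,0.3,0,0,0,0,0,0,0,0,0,0,0,0,0,-0.4,0,0,0,0,0,0,-0.7,0,0,0,0,0,0,-1,0,0,0,0,0,0,-1])

```text
t: 15.22
eef_pos: [0.5681, -0.2158, 0.0453]
eef_rot: [-3.142, -0.0, 0.0]
wrist_force: [0.3, -0.2, -0.5]
grip_width: 1.0
```

```bash
python3 - <<'E'
from h import *
np.set_printoptions(precision=4,suppress=True)
s=status.get_state(); print(s['eef_pos'],s['eef_rot'],s['wrist_force'],s['grip_width'])
im,d=save('side','side12'); a=im[:,:,::-1].copy()
cv2.imwrite('pics/p12.png',ov(a,'side',250,80,90,95,6,[]))
E
```

```text
[ 0.5681 -0.2158  0.0453] [-3.1416 -0.0005  0.    ] [ 0.272  -0.1708 -0.4968] 0.9998565307390834
```

View pics/p12.png

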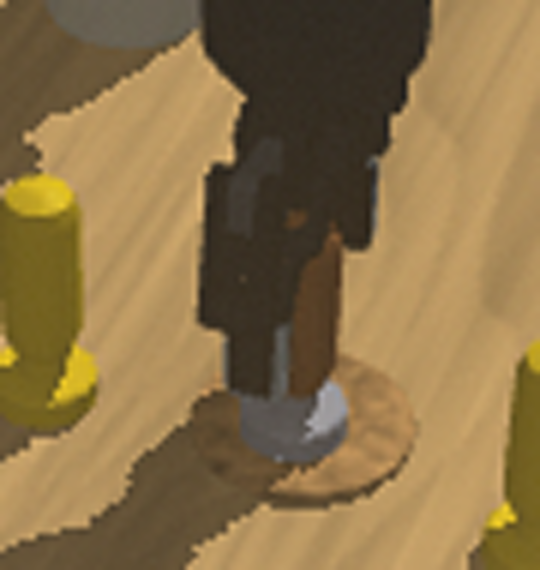

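Request:
send_rows(series=[0,0,2,0,0,0,-1,0,0,4,0,0,0,-1,0,0,5,0,0,0,-1,0.1,3,0.5,0,0,0,-1,0.1,5,0,0,0,0,-0.5,0.1,5,0,0,0,0,-0.18,0.1,4,0,0,0,0,-0.18,0.17,2.7,0,0,0,0,-0.18,0,0,-3,0,0,0,-0.18,0,0,-4,0,0,0,-0.18,0,0,-2.5,0,0,0,-0.18,0,0,0,0,0,0,-0.18,0,0,0,0,0,0,-0.18])

```text
t: 16.9
eef_pos: [0.5744, -0.0189, 0.0663]
eef_rot: [3.141, 0.0, 0.002]
wrist_force: [-0.7, -0.3, -0.0]
grip_width: 0.59
```

```bash
python3 - <<'E'
from h import *
np.set_printoptions(precision=4,suppress=True)
s=status.get_state(); print(s['eef_pos'],s['eef_rot'],s['wrist_force'],s['ft_torque'],s['grip_width'])
im,d=save('side','side13'); a=im[:,:,::-1].copy()
cv2.imwrite('pics/p13.png',np.hstack([ov(a,'side',225,145,75,85,7,[]),cv2.resize(a[90:205,240:300],None,fx=4.5,fy=595/115)]))
E
```

```text
[ 0.5744 -0.0189  0.0663] [3.1414 0.0005 0.0019] [-0.7158 -0.3186 -0.0127] [-0.0376 -0.036   0.0292] 0.5900731197895481
```

View pics/p13.png

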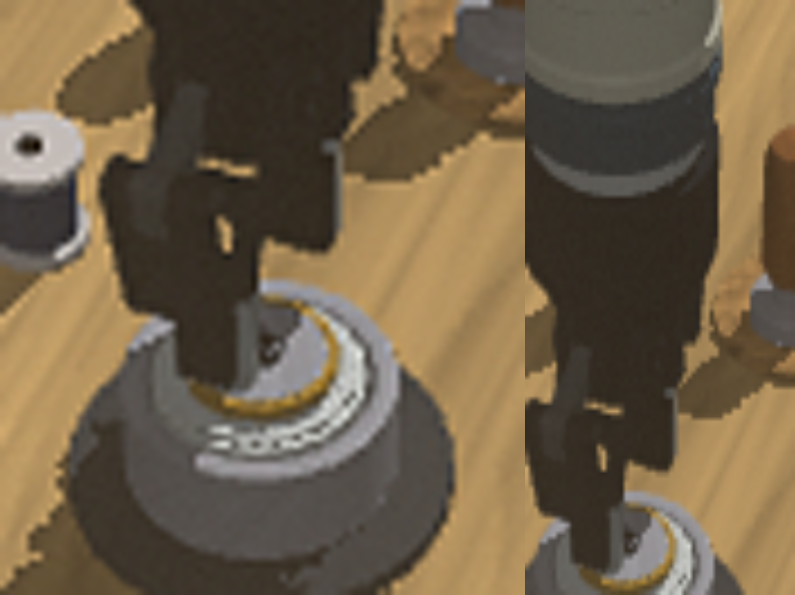

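Request:
send_rows(series=[-0.05,0,-0.6,0,0,0,-0.18,0,0,-0.6,0,0,0,-0.18,0,0,0,0,0,0,-0.18,0,0,0,0,0,0,-0.18])

```text
t: 17.45
eef_pos: [0.5733, -0.0188, 0.0533]
eef_rot: [-3.142, -0.0, 0.0]
wrist_force: [-0.2, 0.7, -0.2]
grip_width: 0.592
```

```bash
python3 - <<'E'
from h import *
np.set_printoptions(precision=4,suppress=True)
s=status.get_state(); print(s['eef_pos'],s['wrist_force'],s['ft_torque'],s['grip_width'])
im,d=save('side','side14'); a=im[:,:,::-1].copy()
# overlay expected finger pad tip corners: near pad inner face y=+.025, x±.011 at candidate tip heights
o=ov(a,'side',235,165,60,50,12,[])
e=s['eef_pos']
for z,col in((.050,(0,0,255)),(.055,(0,255,0)),(.060,(255,0,0))):
    for y in(.025,.0395):
        p=[((proj('side',[e[0]+.0014+dx,e[1]-.0016+y,z])-[235,165]+.5)*12).astype(int) for dx in(-.011,.011)]
        cv2.line(o,tuple(map(int,p[0])),tuple(map(int,p[1])),col,1)
cv2.imwrite('pics/p14.png',o)
E
```

```text
[ 0.5733 -0.0188  0.0533] [-0.1901  0.7135 -0.1613] [-0.0202 -0.0558 -0.0457] 0.5918728746452865
```

View pics/p14.png

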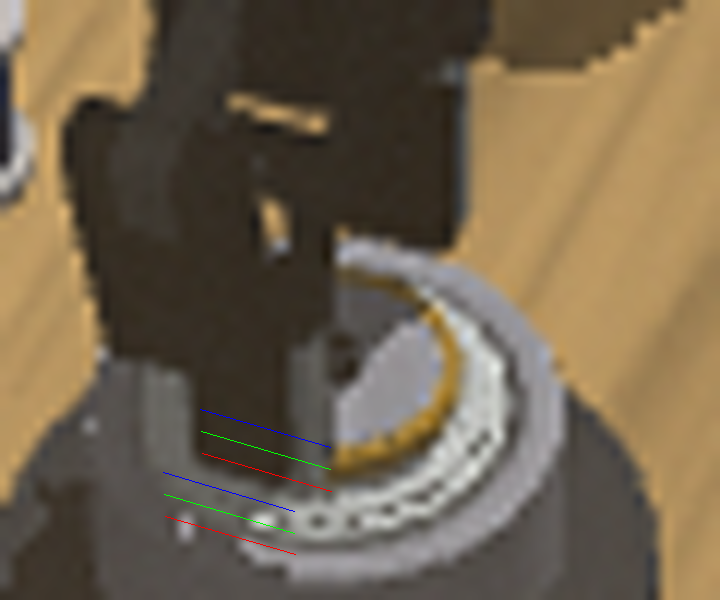

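Request:
send_rows(series=[0.05,0,-0.2,0,0,0,-0.18,0,0,-0.2,0,0,0,-0.18,0,0,0,0,0,0,-0.18])

```text
t: 17.88
eef_pos: [0.5737, -0.0188, 0.0491]
eef_rot: [-3.142, -0.0, 0.0]
wrist_force: [-0.2, -0.2, -0.4]
grip_width: 0.589
```

Request:
send_rows(series=[0,0,-0.1,0,0,0,-0.18,0,0,0,0,0,0,-0.18])

```text
t: 18.12
eef_pos: [0.5738, -0.0188, 0.0482]
eef_rot: [3.142, 0.0, -0.0]
wrist_force: [-0.2, -0.1, 0.9]
grip_width: 0.593
```

Request:
send_rows(series=[0,0,-0.1,0,0,0,-0.18,0,0,0,0,0,0,-0.18])

```text
t: 18.38
eef_pos: [0.5738, -0.0188, 0.0472]
eef_rot: [-3.142, -0.0, 0.0]
wrist_force: [0.3, -0.7, -0.5]
grip_width: 0.586
```

```bash
python3 - <<'E'
from h import *
np.set_printoptions(precision=4,suppress=True)
s=status.get_state(); print(s['eef_pos'],s['wrist_force'],s['ft_torque'],s['grip_width'])
im,d=save('side','side15'); a=im[:,:,::-1].copy()
cv2.imwrite('pics/p15.png',ov(a,'side',235,165,60,50,12,[]))
E
```

```text
[ 0.5738 -0.0188  0.0472] [ 0.2726 -0.65   -0.5342] [ 0.0665 -0.0182 -0.0345] 0.5857233503495615
```

View pics/p15.png

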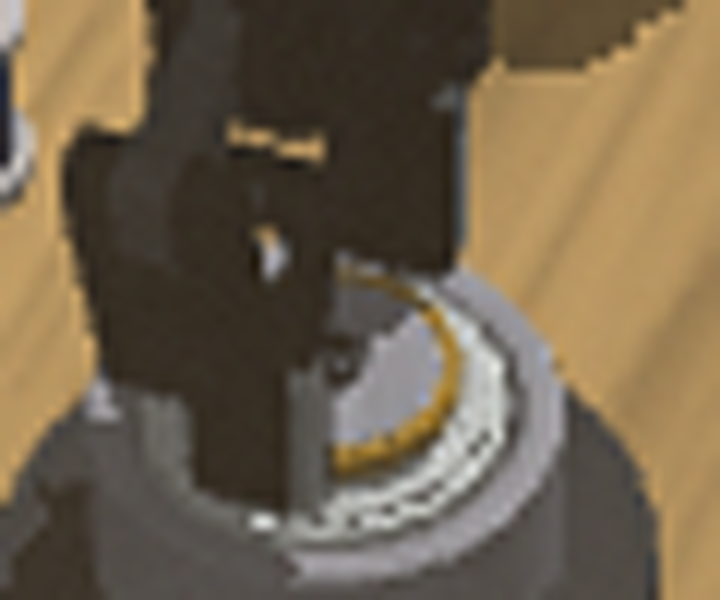

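Request:
send_rows(series=[0,0,-0.1,0,0,0,-0.18,0,0,0,0,0,0,-0.18])

```text
t: 18.68
eef_pos: [0.5737, -0.0188, 0.0462]
eef_rot: [3.142, 0.0, -0.0]
wrist_force: [-0.1, -0.3, -0.6]
grip_width: 0.585
```

Request:
send_rows(series=[0,0,-0.1,0,0,0,-0.18,0,0,0,0,0,0,-0.18])

```text
t: 18.92
eef_pos: [0.5737, -0.0188, 0.0452]
eef_rot: [-3.142, -0.0, 0.0]
wrist_force: [0.1, 0.0, -0.1]
grip_width: 0.589
```

Request:
send_rows(series=[0,0,-0.1,0,0,0,-0.18,0,0,0,0,0,0,-0.18])

```text
t: 19.18
eef_pos: [0.5738, -0.0188, 0.0442]
eef_rot: [3.142, 0.0, -0.0]
wrist_force: [0.1, -0.2, 0.7]
grip_width: 0.592
```

```bash
python3 - <<'E'
from h import *
np.set_printoptions(precision=4,suppress=True)
s=status.get_state(); print(s['eef_pos'],s['wrist_force'],s['ft_torque'],s['grip_width'])
im,d=save('side','side16'); a=im[:,:,::-1].copy()
cv2.imwrite('pics/p16.png',ov(a,'side',235,165,60,50,12,[]))
E
```

```text
[ 0.5738 -0.0188  0.0442] [ 0.0868 -0.2361  0.7266] [-0.0121  0.0142  0.0473] 0.5920768666480328
```

View pics/p16.png

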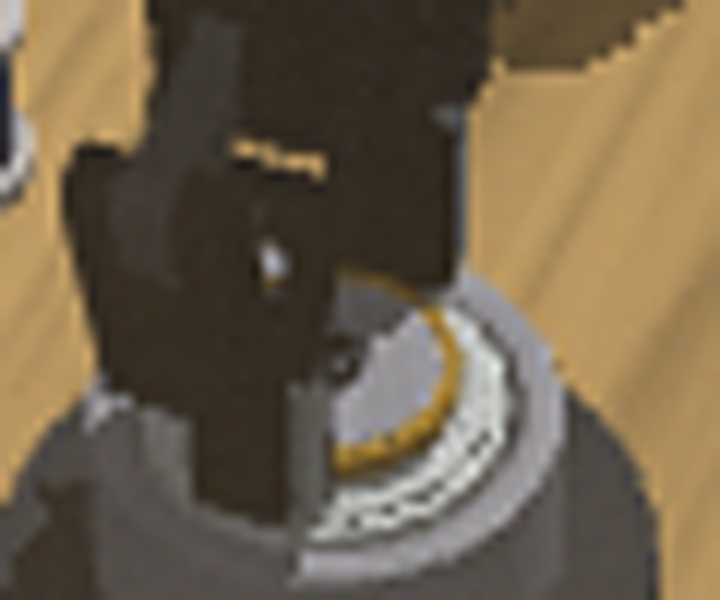

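Request:
send_rows(series=[0,0,-0.1,0,0,0,-0.18,0,0,0,0,0,0,-0.18])

```text
t: 19.48
eef_pos: [0.5738, -0.0188, 0.0432]
eef_rot: [-3.142, -0.0, 0.0]
wrist_force: [-0.4, 0.4, 0.2]
grip_width: 0.592
```

Request:
send_rows(series=[0,0,-0.1,0,0,0,-0.18,0,0,0,0,0,0,-0.18])

```text
t: 19.73
eef_pos: [0.5738, -0.0188, 0.0422]
eef_rot: [-3.142, -0.001, 0.0]
wrist_force: [1.6, -1.1, 0.5]
grip_width: 0.593
```

```bash
python3 - <<'E'
from h import *
np.set_printoptions(precision=4,suppress=True)
s=status.get_state(); print(s['eef_pos'],s['wrist_force'],s['ft_torque'],s['grip_width'])
im,d=save('side','side17'); a=im[:,:,::-1].copy()
cv2.imwrite('pics/p17.png',ov(a,'side',235,165,60,50,12,[]))
E
```

```text
[ 0.5738 -0.0188  0.0422] [ 1.5857 -1.0518  0.4984] [-0.0164  0.0123  0.019 ] 0.5926608476052068
```

View pics/p17.png

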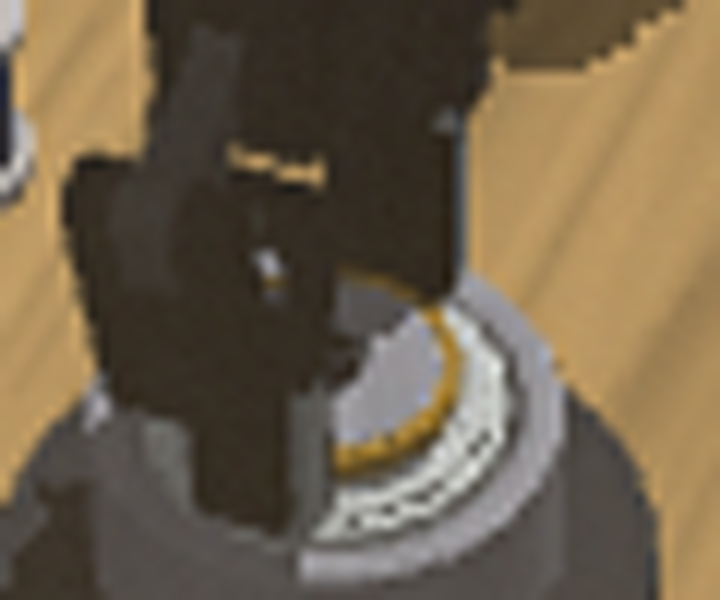

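Request:
send_rows(series=[0,0,-0.1,0,0,0,-0.18,0,0,0,0,0,0,-0.18,0,0,0,0,0,0,-0.18])

```text
t: 20.15
eef_pos: [0.5739, -0.0188, 0.0414]
eef_rot: [3.142, 0.0, 0.0]
wrist_force: [0.2, 0.4, 1.9]
grip_width: 0.593
```

```bash
python3 - <<'E'
from h import *
np.set_printoptions(precision=4,suppress=True)
s=status.get_state(); print(s['eef_pos'],s['wrist_force'],s['ft_torque'],s['grip_width'])
E
```

```text
[ 0.5739 -0.0188  0.0414] [0.1641 0.3591 1.9333] [ 0.014   0.0132 -0.0105] 0.5933383531969268
```

Request:
send_rows(series=[0,0,0.15,0,0,0,-0.18,0,0,0,0,0,0,-0.1,0,0,0,0,0,0,-0.05,0,0,0,0,0,0,0,0,0,0,0,0,0,0.3,0,0,0,0,0,0,1,0,0,0,0,0,0,1])

```text
t: 21.02
eef_pos: [0.5738, -0.0188, 0.0428]
eef_rot: [3.142, 0.0, 0.0]
wrist_force: [-0.2, 0.0, 0.9]
grip_width: 0.466
```

```bash
python3 - <<'E'
from h import *
np.set_printoptions(precision=4,suppress=True)
s=status.get_state(); print(s['eef_pos'],s['wrist_force'],s['ft_torque'],s['grip_width'])
im,d=save('side','side18'); a=im[:,:,::-1].copy()
cv2.imwrite('pics/p18.png',ov(a,'side',235,165,60,50,12,[]))
E
```

```text
[ 0.5738 -0.0188  0.0428] [-0.2435  0.0019  0.8928] [-0.0306  0.0696 -0.0023] 0.4655772884812145
```

View pics/p18.png

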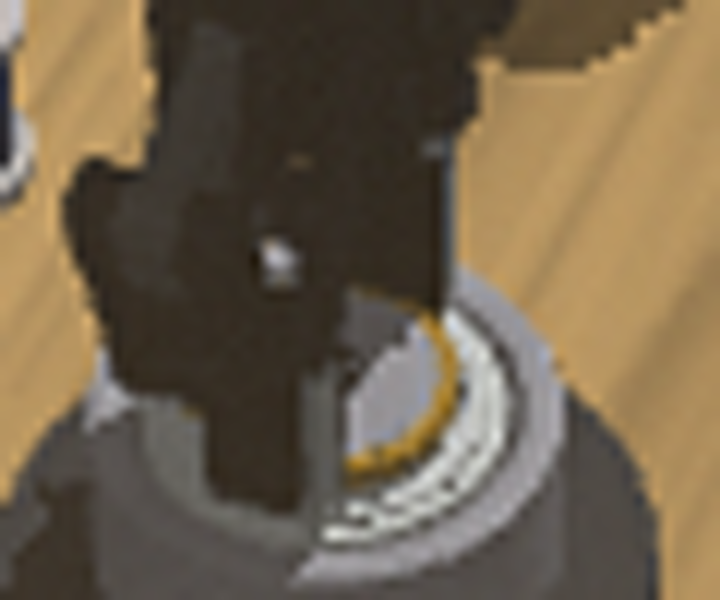

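Request:
send_rows(series=[0,0,0,0,0,0,1,0,0,0,0,0,0,1])

```text
t: 21.32
eef_pos: [0.5738, -0.0188, 0.0428]
eef_rot: [3.142, 0.001, -0.0]
wrist_force: [-0.1, -0.0, 2.4]
grip_width: 0.47
```

```bash
python3 - <<'E'
from h import *
np.set_printoptions(precision=4,suppress=True)
s=status.get_state(); print(s['eef_pos'],s['wrist_force'],s['ft_torque'],s['grip_width'])
im,d=save('side','side19'); a=im[:,:,::-1].copy()
cv2.imwrite('pics/p19.png',ov(a,'side',235,165,60,50,12,[]))
E
```

```text
[ 0.5738 -0.0188  0.0428] [-0.0891 -0.0104  2.4235] [-0.1021  0.0633 -0.0094] 0.4697808646466994
```

View pics/p19.png

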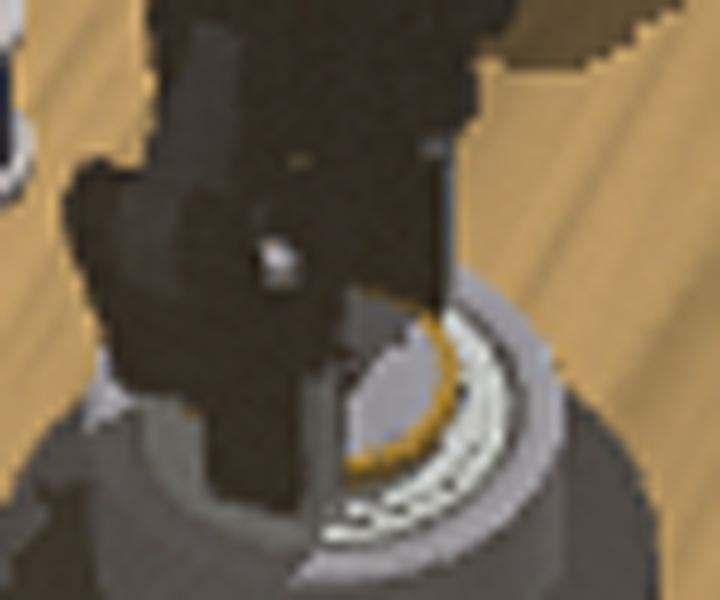

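Request:
send_rows(series=[0,0,0.2,0,0,0,1,0,0,0.6,0,0,0,1,0,0,1.5,0,0,0,1,0,0,2,0,0,0,1,0,0,0,0,0,0,1,0,0,0,0,0,0,1])

```text
t: 22.12
eef_pos: [0.5737, -0.0188, 0.0857]
eef_rot: [-3.142, -0.0, -0.0]
wrist_force: [-0.3, 0.7, -1.2]
grip_width: 0.466
```

```bash
python3 - <<'E'
from h import *
np.set_printoptions(precision=4,suppress=True)
s=status.get_state(); print(s['eef_pos'],s['wrist_force'],s['ft_torque'],s['grip_width'])
im,d=save('side','side20'); a=im[:,:,::-1].copy()
cv2.imwrite('pics/p20.png',ov(a,'side',230,120,65,85,7,[]))
E
```

```text
[ 0.5737 -0.0188  0.0857] [-0.2968  0.7339 -1.2186] [-0.0119  0.0144 -0.0515] 0.4659707032321399
```

View pics/p20.png

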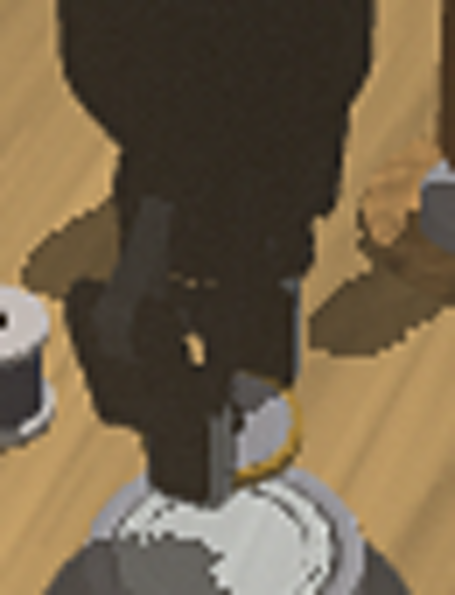

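Request:
send_rows(series=[-0.4,2.4,0,0,0,0,1,-0.7,4,0,0,0,0,1,-0.7,5,0,0,0,0,1,-0.7,5,0,0,0,0,1,-0.7,5,0,0,0,0,1,-0.7,4,0,0,0,0,1,-0.5,2,0,0,0,0,1,0,0,-2,0,0,0,1,0,0,-3,0,0,0,1,0,0,0,0,0,0,1,0,0,0,0,0,0,1])

```text
t: 23.55
eef_pos: [0.5368, 0.1726, 0.0366]
eef_rot: [-3.071, -0.198, 0.007]
wrist_force: [-0.3, -0.9, -0.5]
grip_width: 0.469
```

```bash
python3 - <<'E'
from h import *
np.set_printoptions(precision=4,suppress=True)
s=status.get_state(); print(s['eef_pos'],s['eef_rot'],s['wrist_force'],s['grip_width'])
im,d=save('side','side21'); a=im[:,:,::-1].copy();im2,d2=save('top','top21'); b=im2[:,:,::-1].copy()
cv2.imwrite('pics/p21.png',np.hstack([ov(a,'side',150,260,170,150,3,[]),ov(b,'top',130,180,90,150,3,[])]))
E
```

```text
[0.5368 0.1726 0.0366] [-3.071  -0.1985  0.007 ] [-0.3067 -0.8735 -0.4902] 0.46865069951434846
```

View pics/p21.png

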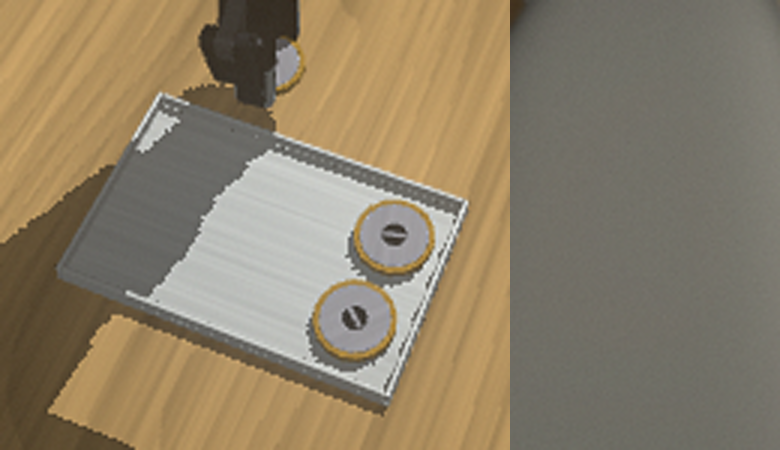

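Request:
send_rows(series=[0,0,2,0,0,8,1,0,0,2,0,0,9,1,0,0,0.5,0,0,9,1,0,0,0,0,0,9,1,0,0,0,0,0,9,1,0,0,0,0,0,8,1,0,0,0,0,0,0,1])

```text
t: 24.52
eef_pos: [0.5367, 0.1729, 0.0817]
eef_rot: [-2.681, -1.529, 0.048]
wrist_force: [-0.1, -1.2, -0.4]
grip_width: 0.468
```

```bash
python3 - <<'E'
from h import *
np.set_printoptions(precision=4,suppress=True)
s=status.get_state(); print(s['eef_pos'],s['eef_rot'],s['joint_positions'],s['wrist_force'],s['grip_width'])
print(cv2.Rodrigues(s['eef_rot'])[0])
# tray corners from side0 overlay
b=cv2.imread('pics/side0.png');t=cv2.imread('pics/top0.png')
def rect(im,n,x0,y0,w,h,sc,c,z=.012):
    o=ov(im,n,x0,y0,w,h,sc,[])
    p=np.array([proj(n,[c[0]+dx,c[1]+dy,z]) for dx,dy in((-.095,-.06),(.095,-.06),(.095,.06),(-.095,.06))]); p=((p-[x0,y0]+.5)*sc).astype(np.int32)
    cv2.polylines(o,[p],True,(0,0,255),1); return o
cv2.imwrite('pics/tr.png',np.hstack([rect(b,'side',160,280,150,120,3,(.5015,.2545)),rect(t,'top',135,180,85,120,3,(.5015,.2515))]))
E
```

```text
[0.5367 0.1729 0.0817] [-2.6812 -1.5285  0.0484] [ 0.1419  0.3933 -0.1763  1.0506  0.0395  2.2462] [-0.0504 -1.2483 -0.4467] 0.46769717199429767
[[ 0.5094  0.8588 -0.0544]
 [ 0.8605 -0.5084  0.0321]
 [-0.0001 -0.0632 -0.998 ]]
```

View pics/tr.png

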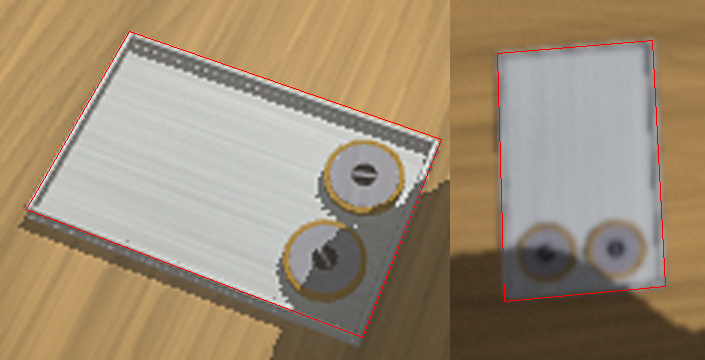

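Request:
send_rows(series=[0,2,0,-0.92,-1.56,0,1,-0.2,3,0,-0.92,-1.56,0,1,-0.4,2.5,0,0,0,0,1,0,0.8,0,0,0,0,1,0,0,0,0,0,0,1,0,0,0,0,0,0,1])

```text
t: 25.28
eef_pos: [0.5305, 0.255, 0.0809]
eef_rot: [-2.729, -1.555, 0.002]
wrist_force: [-0.0, -0.2, -0.3]
grip_width: 0.47
```

```bash
python3 - <<'E'
from h import *
np.set_printoptions(precision=4,suppress=True)
s=status.get_state(); print(s['eef_pos'],s['eef_rot'],s['joint_positions'],s['wrist_force'],s['grip_width'])
R=cv2.Rodrigues(s['eef_rot'])[0]; a=R[:,2]; print(R,'fix deg',np.degrees([-a[1],a[0]]))
im,d=save('side','side22'); a=im[:,:,::-1].copy()
cv2.imwrite('pics/p22.png',ov(a,'side',150,230,170,170,3,[]))
E
```

```text
[0.5305 0.255  0.0809] [-2.7294 -1.5549  0.0021] [ 0.3056  0.4052 -0.157   1.01    0.      2.4115] [-0.0106 -0.222  -0.3   ] 0.4702251807009193
[[ 0.51    0.8602 -0.0013]
 [ 0.8602 -0.51   -0.0004]
 [-0.001  -0.0009 -1.    ]] fix deg [ 0.022  -0.0761]
```

View pics/p22.png

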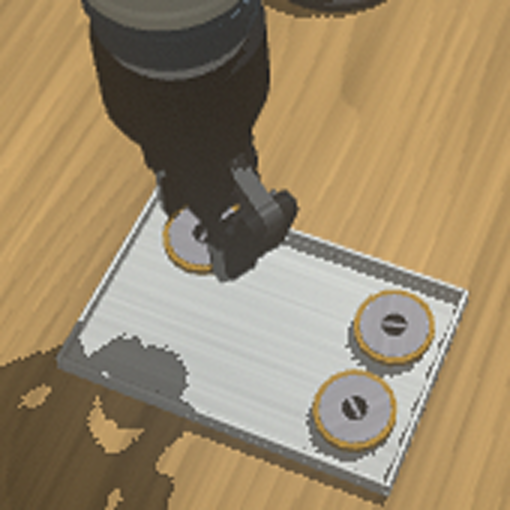

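Request:
send_rows(series=[0,0,-2,0,0,0,1,0,0,-3,0,0,0,1,0,0,-1.5,0,0,0,1,0,0,-0.8,0,0,0,1,0,0,-0.2,0,0,0,1,0,0,0,0,0,0,1,0,0,0,0,0,0,1])

```text
t: 26.2
eef_pos: [0.5307, 0.256, 0.0065]
eef_rot: [-2.728, -1.557, 0.0]
wrist_force: [-0.1, -0.5, -0.2]
grip_width: 0.467
```

Request:
send_rows(series=[0,0,-0.15,0,0,0,1,0,0,-0.05,0,0,0,1,0,0,0,0,0,0,1])

```text
t: 26.58
eef_pos: [0.5303, 0.2558, 0.0038]
eef_rot: [-2.728, -1.557, 0.002]
wrist_force: [0.1, 0.0, -0.3]
grip_width: 0.471
```

Request:
send_rows(series=[0,0,-0.05,0,0,0,1,0,0,-0.05,0,0,0,1,0,0,0,0,0,0,1])

```text
t: 26.95
eef_pos: [0.5304, 0.2558, 0.0037]
eef_rot: [-2.728, -1.557, 0.001]
wrist_force: [-2.2, -1.5, 9.6]
grip_width: 0.468
```

```bash
python3 - <<'E'
from h import *
np.set_printoptions(precision=4,suppress=True)
s=status.get_state(); print(s['eef_pos'],s['wrist_force'],s['grip_width'])
im,d=save('side','side23'); a=im[:,:,::-1].copy()
cv2.imwrite('pics/p23.png',ov(a,'side',150,270,170,130,4,[]))
E
```

```text
[0.5304 0.2558 0.0037] [-2.2017 -1.5354  9.6165] 0.4682000579326683
```

View pics/p23.png

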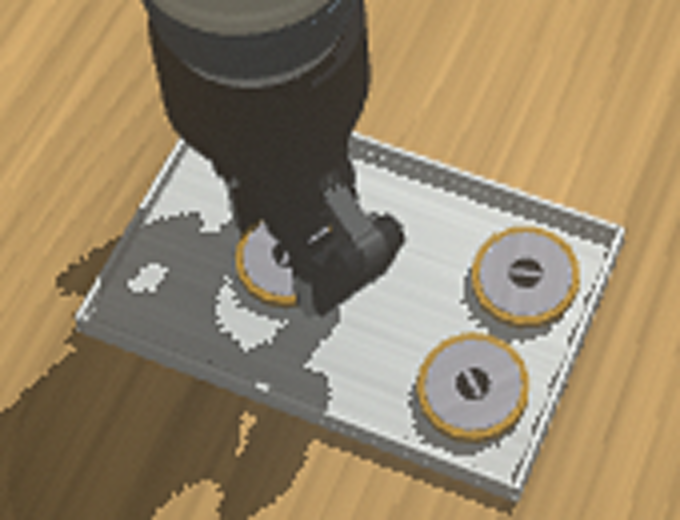

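Request:
send_rows(series=[0,0,0.08,0,0,0,1,0,0,0,0,0,0,0.05,0,0,0,0,0,0,-0.1,0,0,0,0,0,0,-0.3,0,0,0,0,0,0,-0.3,0,0,0.5,0,0,0,-0.3,0,0,2,0,0,0,-0.3,0,0,4,0,0,0,-0.3,-1,-4,4,0,0,0,-0.3,-1,-5,3,0,0,0,-0.3,-1,-5,2,0,0,0,-0.3,-1,-5,0,0,0,0,-0.3,-1,-5,0,0,0,0,-0.3,0,-5,0,0,0,0,-0.3,0,0,0,0,0,0,-0.3])

```text
t: 28.88
eef_pos: [0.4803, -0.0371, 0.1591]
eef_rot: [2.732, 1.551, -0.002]
wrist_force: [-0.4, 0.8, 0.4]
grip_width: 0.651
```

```bash
python3 - <<'E'
from h import *
np.set_printoptions(precision=4,suppress=True)
s=status.get_state(); print(s['t'],s['eef_pos'],s['wrist_force'],s['grip_width'])
im,d=save('side','side24');im2,d2=save('top','top24')
cv2.imwrite('pics/p24.png',ov(im[:,:,::-1].copy(),'side',150,270,170,130,4,[]))
np.save('W24',d)
K,R,t=cal('side'); v,u=np.mgrid[0:420,0:560]
W=(np.stack([(u-K[0,2])/K[0,0]*d,(v-K[1,2])/K[1,1]*d,d],-1)-t)@R
m=(np.hypot(W[...,0]-.531,W[...,1]-.257)<.03)&(W[...,2]>.0085)
q=W[m]; print(len(q),q.mean(0)); A=np.c_[q[:,:2]-q[:,:2].mean(0),np.ones(len(q))]; print('plane',np.linalg.lstsq(A,q[:,2],rcond=None)[0])
E
```

```text
28.875 [ 0.4803 -0.0371  0.1591] [-0.4008  0.7904  0.3642] 0.6512890624242939
507 [0.5303 0.2578 0.0112]
plane [0.0013 0.0006 0.0112]
```

View pics/side24.png

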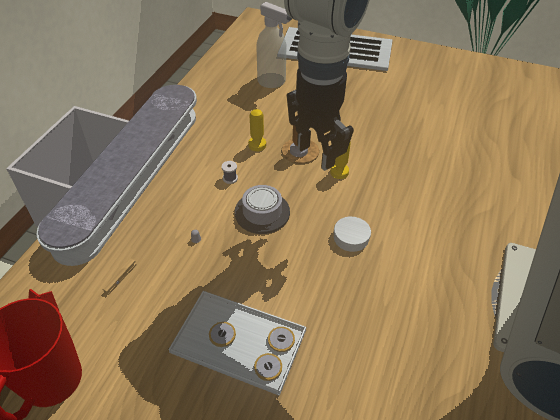

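View pics/p24.png

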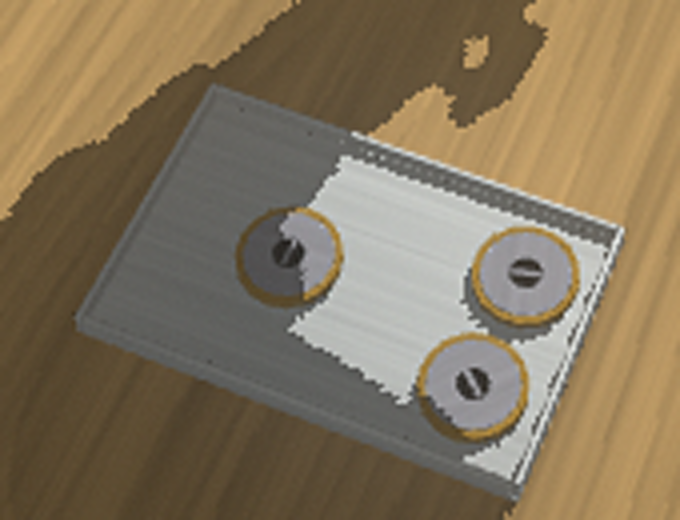

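Request:
send_rows(series=[-2,2,3,0,0,0,-0.3,-3,4,3,0,0,0,-0.3,-3,4,2,0,0,0,-0.3,0,0,0,0,0,0,-0.3])

```text
t: 29.48
eef_pos: [0.3989, 0.0688, 0.2406]
eef_rot: [2.724, 1.564, 0.003]
wrist_force: [0.6, 0.5, -2.0]
grip_width: 0.649
```

```bash
python3 - <<'E'
from h import *
np.set_printoptions(precision=4,suppress=True)
im,d=save('side','side25'); a=im[:,:,::-1].copy()
cv2.imwrite('pics/p25.png',ov(a,'side',190,90,190,160,4,[]))
z=cv2.imread('pics/side0.png')
for n,k in((z,'0'),(a,'25')):
    print(k,fitc(n,'side',.02,.005,(.569,-.2165),(-60,60),w=2,ch=0)[0])
E
```

```text
0 [ 0.5681 -0.2169]
25 [ 0.5683 -0.2168]
```

View pics/p25.png

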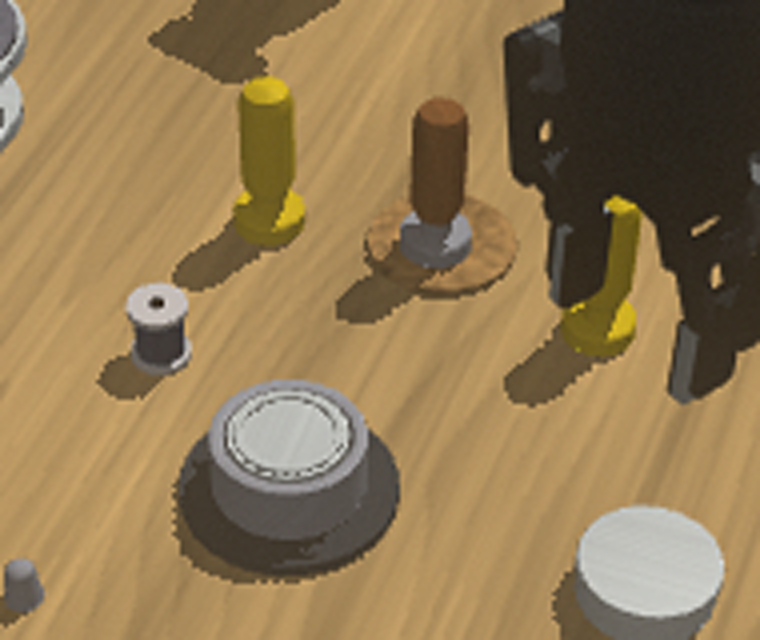

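The wooden pusher stands upright on its pad, at crop (440,190). The die is empty with its plate raised and level, and the spool, thimble, tin and look-alikes have not moved. I am handing in the job.

```bash
python3 -c "
from plant import r
print(r.job_done())"
```

```text
the job is handed in; nothing more can be done
None
```

I closed the button, stood the pusher back upright on its cork pad, and laid the button flat in the tray. I handed the job in at about 29.5 s of the 54 s allowed.

**Pressing:** I pressed the button's back with the wooden pusher, aiming for its centre. I went down to a hard stop, peaking at about 30 N net, then held about 1 s at roughly 25 N. Travel from first contact was about 12 mm, against 11.5 mm expected. Afterwards the back sat flush in the shell. The image fits put the foot within about 1 mm of the button's centre.

**Final checks:**
- The pusher stands where it started, to within 0.3 mm.
- The button lies flat at about (0.530, 0.258), near the middle of the tray's free part. Its top is 11.2 mm above the ledge, matching the two finished buttons.
- The die plate came back up level.
- The other things look unmoved.

**What disagreed or went wrong:**
- **Camera disagreement:** the two cameras differed by 2–6 mm in y. I set the position from the pusher as the side camera saw it while it was held; the arm blocked the top view.
- **Sideways force:** there was up to about 6 N of sideways force during the press, with the tool tilting about 0.006 rad. I judged the plate level at the bottom only by eye, from the side picture.
- **Wrist limit:** on the way to the tray the last joint reached its range limit, so the arm stopped short and the tool tilted about 3.6°. I raised it, turned the wrist, levelled the tool and then placed the button.

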